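# Set up the studio paint box and hang the brush washer on the balancer arm

## Robot

A 6-joint arm with a two-finger parallel gripper is mounted at the origin on the work surface. World frame = base frame: x ahead of the robot, y to its left, z up, the work surface at z = 0. Lengths are in m, angles in degrees, forces in N, time in s.
With the tool pointing down it reaches from about 0.275 to 0.975 m from the base axis. Payload 8.4 kg.
Tool frame: the origin (TCP) lies on the centre line of the jaws, within the pads' length; the fingertips stand 14 mm ahead of it and the grasp point (between the pads) lies 5 mm behind it (ctrl.tip_extent is the distance from the TCP to the fingertips, in m); z points along the fingers, y is the line along which they close (so a half turn about z gives the same grasp; the last joint's range is limited). The gripper opens to 92 mm and grips with 3 to 60 N. Pads are 20 mm wide; open, the fingers measure 128 mm over their backs; the gripper's body (75 mm by 189 mm) begins 69 mm behind the grasp point.
Start: joints at [63.174, 20.225, 93.587, -0, 66.188, -0.138], TCP at [0.281, 0.558, 0.229] pointing down, gripper open.
Joint ranges: [-150.9, 150.9], [-52.94, 120.26], [3.33, 152.33], [-74.26, 254.26], [0, 154.13], [-172.89, 172.89]. Speed limits (degrees/s): [127.2, 127.2, 159.86, 180, 180, 180].

## Interface

Orientations are given as a 3x3 rotation matrix whose columns are the frame's x, y, z axes.
In Python, from workcell import sensors, eyes, ctrl gives the robot as it stands.
- The arm moves only by the tool send_rows, never from a script. Its arguments are lists of equal length, an entry for each row: "fingers": the opening in per cent of the stroke, from 0 (shut) to 100 (fully open); "offset": the shift along the tool's x, y, z in m, a list of three; "yaw": the turn about the tool's z in rad. In form: {"fingers": [fingers, ...], "offset": [[tx, ty, tz], ...], "yaw": [yaw, ...]}. A call has 1 to 12 rows; each row is the pose to reach, as a shift and turn from the pose commanded when the call began, along the tool's axes at that moment; what a row does not reach only later rows make up. A row lasts 1/10 s, in which the tool goes at most 50 mm and 8.59 degrees, less where a joint would pass 70% of its speed; a pose out of reach is approached as far as the arm can. A call with a gripper value outside its range is refused whole. The fingers move at their own pace and stop on an object; "newtons" is the grip in N (left out, the last holds). Time passes only in rows, so rows that repeat a pose let the fingers close. It gives the time, the measured TCP pose, the force, the opening and the grip force at its end, in the units of the state.
- sensors.observe(): the state, without advancing time (a new reading comes with each control period).
- eyes.snapshot(name): name is "scene" or "side" or "wrist"; returns a dict with "frame" (420x560x3 uint8, red, green, blue), "intrinsics" (3x3 intrinsics, pixels), "pose" (4x4, takes a point from camera to world coordinates). Camera axes: x right, y down, z forward; pixel columns grow to the right and rows downward; lengths in m; the calibration is good to about 2 mm. A picture is of the moment at which its call begins. There is no depth.
- ctrl.close_job(): hands the job in; it is judged then, once.
The state is a dict: "time_s": time; "joint_positions": joint angles; "joint_vel": joint speeds; "joint_efforts": joint torques, N m; "ee_pos": TCP position; "orientation": TCP orientation; "contact_force": force on the tool from outside, world axes, zero at the start; "wrist_torque": the same for the moment, N m; "grip_width": finger opening in m; "finger_force": force on a finger pad.
Only numpy, scipy, OpenCV 4.12 (cv2) and the standard library are available. Lean on these libraries where they do the work, as an engineer would, in place of code of your own. Each camera call takes 0.05 s, during which the arm holds its last target. There are 200 camera calls.

## Task

Set up the painting table: raise the paint box's stiff lid until it leans a little back past upright, about 105 degrees open from shut, and leave it there. Then stand the paints that are there upright in the dotted pockets, working in order from one dot to four: tall round can in one, cone-nozzle bottle in two, square bottle in three, wide-lidded jar in four (the pocket of a missing paint stays empty). Last, hang the brush washer by its bail on the hook of the spring arm, keeping hold while the arm sinks and letting go only when it has settled under the full weight; leave the tape roll and brush pot alone.

Things in the scene. Friction and masses are not known exactly. Their poses are not given: they have to be found in the camera images.
- paintbox: Fixed blue wooden paint box, 170 (its x) x 284 (its y) x 60 mm high; origin at the centre of its underside, z up, front faces its -x. Four square pockets in a row along its y near the front, a compartment with paint tubes behind. A closed lid covers it all. Lid hinge line: parallel to the box's y, at x = +85 mm, z = 60 mm.
- lid (a joint): Angle (rad) of the blue lid, 0 shut, growing as it is raised away from the robot; 105 degrees = 1.83, limit 2.4. A stiff hinge (about 0.5 N m, some 3 to 4 N at the tab) that stays where left. The panel is 170 x 284 x 9 mm; at a random start it may be slightly ajar.
- lid_tab (a point): Grip point on the lid's bare-wood tab: a tongue 24 mm wide (box y), 9 mm thick, sticking out 46 mm beyond the lid's front edge at its middle. The point is 30 mm out from the edge, at mid thickness, 200 mm from the hinge line and 4.5 mm above the lid's underside plane (which passes through the hinge line). Pinched across its width it can pivot between the fingers as the lid turns.
- pocket1 (a point): Centre of the floor of pocket 1, marked by 1 white dot(s) on the front wall's top edge (pocket 1 is at the box's +y end). 56 x 56 mm square opening, 52 mm deep, floor 8 mm above the table, 12 mm walls between pockets, 68 mm pitch; axes as the box.
- pocket2 (a point): Centre of the floor of pocket 2, marked by 2 white dot(s) on the front wall's top edge (pocket 1 is at the box's +y end). 56 x 56 mm square opening, 52 mm deep, floor 8 mm above the table, 12 mm walls between pockets, 68 mm pitch; axes as the box.
- pocket3 (a point): Centre of the floor of pocket 3, marked by 3 white dot(s) on the front wall's top edge (pocket 1 is at the box's +y end). 56 x 56 mm square opening, 52 mm deep, floor 8 mm above the table, 12 mm walls between pockets, 68 mm pitch; axes as the box.
- pocket4 (a point): Centre of the floor of pocket 4, marked by 4 white dot(s) on the front wall's top edge (pocket 1 is at the box's +y end). 56 x 56 mm square opening, 52 mm deep, floor 8 mm above the table, 12 mm walls between pockets, 68 mm pitch; axes as the box.
- can: Tall round aluminium can, 48 mm diameter, straight to 112 mm, then a shoulder and small neck to 135 mm; 110 to 230 g. Origin at the centre of its underside, z up. Its weight sits low. Belongs in pocket 1. May be absent.
- nozzle: Round white bottle, 46 mm diameter, 85 mm high with a black cone nozzle up to 123 mm; 150 g. Origin at the centre of its underside, z up. Its weight sits low. Belongs in pocket 2. May be absent.
- square: Grey square-section bottle, 44 x 44 mm, 90 mm high, with a small round white cap to 108 mm; 170 g. Origin at the centre of its underside, sides along its x and y; it only fits its pocket with its sides roughly along the box's. Its weight sits low. Belongs in pocket 3. May be absent.
- jar: Clear round jar with pale contents, 48 mm diameter, and a wider black lid (51 mm diameter) from 66 to 88 mm height; 120 to 240 g. Origin at the centre of its underside, z up. Its weight sits low. Belongs in pocket 4. May be absent.
- washer: Brush washer: closed steel tin, 84 mm diameter, 60 mm high, 0.40 to 0.52 kg, with a rigid wire bail (8 mm round). The bail's uprights stand at its y = +-38 mm up to z = 120 mm, joined by a level bar along its y. On the middle of the bar stands an upright wooden grip on a short stem. Origin at the centre of the underside, z up. The clear window under the bar is 68 mm wide and 56 mm high.
- washer_bar (a point): Middle of the bail's bar (bar centre line), 120 mm above the washer's underside; the hook goes under the bar here.
- washer_grip (a point): Middle of the wooden grip above the bar: 20 mm (washer x) x 24 mm (washer y), from 148 to 193 mm above the washer's underside, on an 8 mm round stem that rises from the middle of the bar; this point is at 170 mm.
- balancer: Fixed stand of the spring arm: 130 mm square steel foot and column at its x = +215 mm, arm pivot at x = +215, z = 165 mm (axis along y); the arm reaches from there along -x, towards the robot. Origin on the table beneath the unloaded hook. Damped spring, about 4 N m/rad: the arm slopes 0.22 rad up unloaded; under the washer it sinks 0.2 to 0.3 rad and settles.
- hook_seat (a point): Bar's centre line when hung: in a V notch (20 mm mouth) on the 14 x 14 mm arm, 220 mm from the pivot, 12 mm above the arm's centre line; 225 mm above the table unloaded, sinking some 55 mm when loaded. An upturned lip (7 mm thick, 21 mm above this point) closes the free end, a stop (11 mm above) the rear; the arm ends 17 mm beyond. x runs along the arm to the pivot; the hung bar lies along y.
- tape: Bystander: roll of tape lying flat, 96 mm diameter, 24 mm high.
- brushpot: Bystander: green pot with brushes, 84 mm diameter, about 200 mm high overall.
Not all that is in view belongs to the job. What is shaped like the washer but yellow is not meant. What is shaped like the square but blue is not meant.

How it is judged (in metres and radians):
On the way, in this order (a step that is already met when the one before it is completed fails the run):
1. the lid is raised to about 105 degrees (within 9) and let go (value of joint lid between 1.67 and 2 rad and contact force between the fingers and paintbox below 0.1 N), for 0.3 s.
2. the tall round can stands in pocket 1 (horizontal distance between can and pocket1 below 0.015 m and z of can in the frame of pocket1 below 0.007 m and angle between can's own z axis and vertical below 0.15 rad), for 0.2 s.
3. the cone-nozzle bottle stands in pocket 2 (horizontal distance between nozzle and pocket2 below 0.015 m and z of nozzle in the frame of pocket2 below 0.007 m and angle between nozzle's own z axis and vertical below 0.15 rad), for 0.2 s.
4. the square bottle stands in pocket 3 (horizontal distance between square and pocket3 below 0.015 m and z of square in the frame of pocket3 below 0.007 m and angle between square's own z axis and vertical below 0.15 rad), for 0.2 s.
5. the wide-lidded jar stands in pocket 4 (horizontal distance between jar and pocket4 below 0.015 m and z of jar in the frame of pocket4 below 0.007 m and angle between jar's own z axis and vertical below 0.15 rad), for 0.2 s.
6. the washer hangs on the arm's hook, the arm has sunk and it is at rest bearing its weight, and the fingers still hold the washer (distance between washer_bar and hook_seat below 0.016 m and contact force between washer and balancer above 3.3 N and distance of hook_seat from where it was at the start of the episode above 0.03 m and linear speed of washer below 0.015 m/s and contact force between the fingers and washer above 0.5 N), for 0.3 s.
7. the washer is let go (contact force between the fingers and washer below 0.1 N), for 0.1 s.
At the end, for the whole second after the job is handed in: Lid 96 to 114 degrees open; every paint present upright (0.15 rad) on the floor of its own pocket (7 mm), within 15 mm of its centre; washer released, hanging with its bar in the hook notch (16 mm), upright (0.2 rad) and still, its weight on the sunken arm (hook 30 mm or more down) (all of step 2 and all of step 3 and all of step 4 and all of step 5 and value of joint lid between 1.67 and 2 rad and distance between washer_bar and hook_seat below 0.016 m and contact force between washer and balancer above 3.3 N and distance of hook_seat from where it was at the start of the episode above 0.03 m and angle between washer's own z axis and vertical below 0.2 rad and linear speed of washer below 0.06 m/s); the robot touches nothing.
It fails at once if the tape roll is moved more than 40 mm (distance of tape from where it was at the start of the episode above 0.04 m).
It fails at once if the brush pot is moved more than 40 mm (distance of brushpot from where it was at the start of the episode above 0.04 m).
Of can, nozzle, square, jar only 2 to 4 are there at a start; the rules pass over those that are not, and their reading is None.
At some moment in a run one of can, nozzle, square, jar may be knocked a few centimetres aside while the robot is not near it.
It also fails if it takes over 210 s, if anything falls off the work surface, if the arm or the gripper's body presses on something with over 40 N, if the wrist force passes 120 N, or if a joint passes its speed limit or range.

## Working session

There is one attempt and no reset: what is moved stays moved. The work goes in short steps, Python scripts to look and compute and a tool call to move; the robot and the scene stay as the last step left them, time stands still between calls to the robot, and variables do not carry over. Pictures are saved under pics/ and viewed, at most 15 in all, crops included, and the job is handed in when it is done.

Besides the shell and the picture viewer there is one more tool, called after ">>>" by a JSON object that holds its "name" and its "arguments", one argument or row to a line. send_rows: Moves the arm, as the interface text tells. Its arguments: {"type":"object","properties":{"fingers":{"type":"array","items":{"type":"number"}},"offset":{"type":"array","items":{"type":"array","items":{"type":"number"}}},"yaw":{"type":"array","items":{"type":"number"}},"newtons":{"type":"number"}},"required":["fingers","offset","yaw"]}

```bash
mkdir -p pics; ls
python3 - <<'E'
from workcell import sensors, eyes, ctrl
import cv2, numpy as np
np.set_printoptions(precision=4,suppress=True)
s=sensors.observe(); print(s['time_s'],s['ee_pos'],s['orientation'],s['grip_width'])
for n in ['scene','side']:
    d=eyes.snapshot(n); cv2.imwrite(f'pics/{n}0.png',cv2.resize(d['frame'][:,:,::-1],(800,600),interpolation=cv2.INTER_CUBIC)); print(n,d['intrinsics'],d['pose'])
    np.savez(f'{n}.npz',K=d['intrinsics'],T=d['pose'],f=d['frame'])
E
```

```text
pics
0.0 [0.2805 0.558  0.2279] [[-0.8935  0.4491 -0.0006]
 [ 0.4491  0.8935 -0.0012]
 [-0.     -0.0014 -1.    ]] 0.0916261821477271
scene [[383.5268   0.     280.5252]
 [  0.     383.5268 214.4976]
 [  0.       0.       1.    ]] [[ 0.4993  0.5811 -0.6427  1.1313]
 [ 0.8664 -0.3427  0.3632 -0.36  ]
 [-0.0092 -0.7381 -0.6746  0.8053]
 [ 0.      0.      0.      1.    ]]
side [[437.6713   0.     283.4503]
 [  0.     437.6713 202.8477]
 [  0.       0.       1.    ]] [[ 0.8159 -0.4286  0.388   0.1125]
 [-0.578  -0.621   0.5294 -0.5348]
 [ 0.014  -0.6562 -0.7544  0.9517]
 [ 0.      0.      0.      1.    ]]
```

View pics/scene0.png

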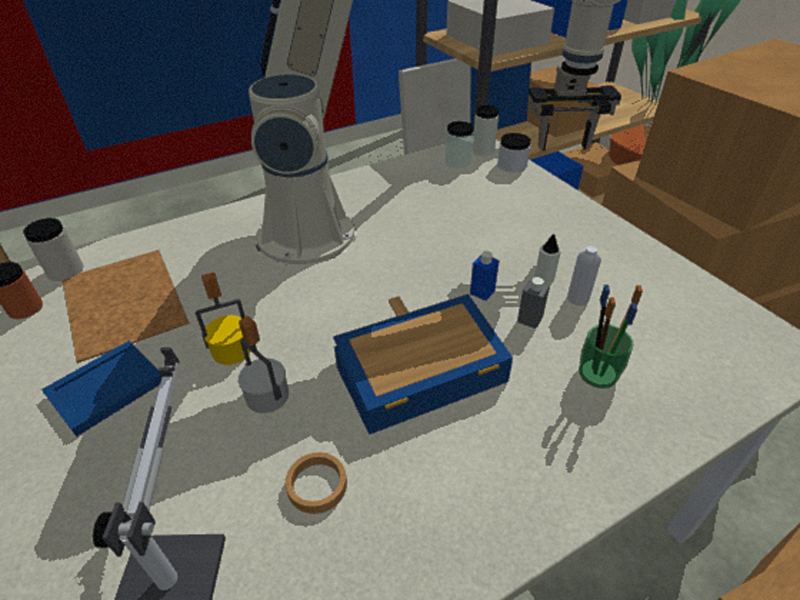

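View pics/side0.png

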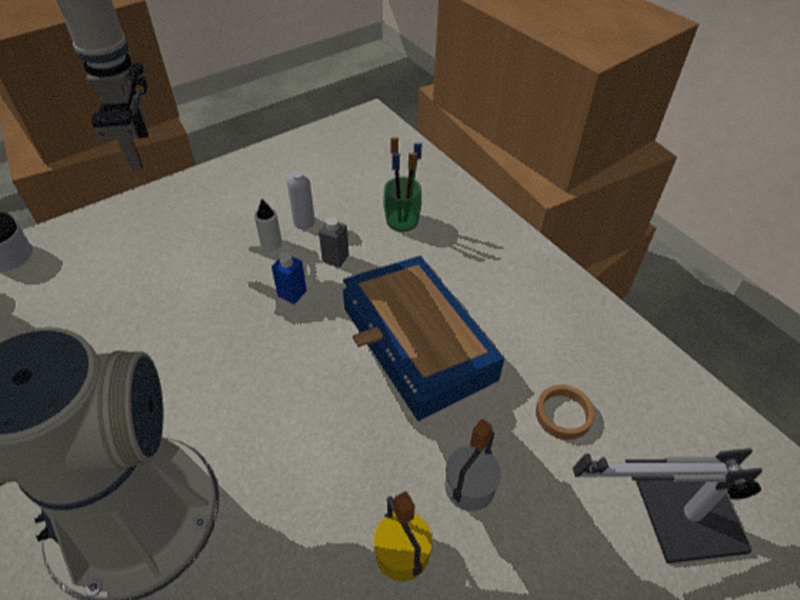

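```bash
cat > h.py <<'E'
import numpy as np, cv2
np.set_printoptions(precision=4,suppress=True)
C={n:dict(np.load(f'{n}.npz')) for n in ['scene','side']}
def ray(n,p,sc=0.7,c=None):
    c=c or C[n]; d=np.linalg.inv(c['K'])@np.array([p[0]*sc,p[1]*sc,1]); R=c['T'][:3,:3]
    return c['T'][:3,3],R@d/np.linalg.norm(d)
def onz(n,p,z,**k):
    o,d=ray(n,p,**k); return o+d*(z-o[2])/d[2]
def tri(p,q):
    (a,u),(b,v)=ray('scene',p),ray('side',q)
    t=np.linalg.lstsq(np.c_[u,-v],b-a,rcond=None)[0]
    A,B=a+u*t[0],b+v*t[1]; return (A+B)/2,np.linalg.norm(A-B)
def proj(n,X,c=None,s=1/0.7):
    c=c or C[n]; T=np.linalg.inv(c['T']); x=c['K']@(T[:3,:3]@np.asarray(X).T+T[:3,3:]); return (x[:2]/x[2]).T*s
def obs(): 
    from workcell import sensors
    return sensors.observe()
def snap(n):
    from workcell import eyes
    d=eyes.snapshot(n); c=dict(K=d['intrinsics'],T=d['pose'],f=d['frame']); C[n]=c; np.savez(f'{n}.npz',**c); return c
E
python3 - <<'E'
from h import *
P={'boxF+':((472,298),(345,285)),'boxR+':((510,355),(420,258)),'boxF-':((335,342),(418,397)),'boxR-':((368,408),(502,355)),
'tabtip':((396,299),(355,341)),'cantop':((591,249),(297,174)),'noztip':((553,234),(264,199)),'sqcap':((538,281),(334,221)),'bluecap':((487,255),(286,259)),
'wgrip':((250,330),(482,434)),'ygrip':((210,285),(403,507)),'hooklip':((168,350),(580,463)),'hooklip2':((168,350),(600,462)),'tape':((317,481),(566,411)),'pot':((607,358),(402,206))}
for k,v in P.items(): print(k,*tri(*v))
for k,p in dict(j1=(460,165),j2=(485,152),j3=(514,168),can=(580,302),noz=(545,285),sq=(530,322)).items(): print(k,onz('scene',p,0))
for k,p in dict(can=(303,227),noz=(270,247),sq=(336,264),j=(10,265)).items(): print(k,onz('side',p,0))
for n in C:
    f=C[n]['f'][:,:,::-1]
    # crops
    x0,y0,x1,y1={'scene':(60,190,360,360),'side':(160,100,460,400)}[n]
s=C['scene']['f'][195:395,15:215,::-1]; d=C['side']['f'][270:420,230:560,::-1]
cv2.imwrite('pics/c1.png',np.hstack([cv2.resize(s,(400,400),interpolation=2),cv2.resize(d[:, 160:330],(390,400),interpolation=2)]))
E
```

```text
boxF+ [0.4827 0.1674 0.067 ] 0.01176756028504856
boxR+ [0.6417 0.1416 0.0648] 0.0051449942254278205
boxF- [ 0.4508 -0.1166  0.0674] 0.0018364666688072415
boxR- [ 0.6179 -0.1333  0.069 ] 0.0031130919991394284
tabtip [0.4212 0.0296 0.0839] 0.002940620569387177
cantop [0.5348 0.4276 0.13  ] 0.00022586058220979866
noztip [0.4464 0.4055 0.1216] 0.0006303816048729345
sqcap [0.5376 0.2891 0.1039] 0.0022989453883118178
bluecap [0.4119 0.2569 0.0983] 0.004212455724744648
wgrip [ 0.4496 -0.2614  0.1696] 0.0017680903966811904
ygrip [ 0.3008 -0.2848  0.1699] 0.0020325627527729077
hooklip [ 0.4964 -0.3846  0.2327] 0.0011720323574896895
hooklip2 [ 0.5108 -0.3919  0.2439] 0.014839246257980472
tape [ 0.6646 -0.2548  0.0106] 0.002359815056299029
pot [0.7203 0.3137 0.0357] 0.004265802591192517
j1 [-0.0951  0.5455  0.    ]
j2 [-0.1245  0.6606  0.    ]
j3 [0.0034 0.6736 0.    ]
can [0.5509 0.4187 0.    ]
noz [0.4679 0.3914 0.    ]
sq [0.5445 0.2839 0.    ]
can [0.5231 0.4103 0.    ]
noz [0.4348 0.3957 0.    ]
sq [0.5248 0.2731 0.    ]
j [-0.0299  0.6517  0.    ]
```

View pics/c1.png

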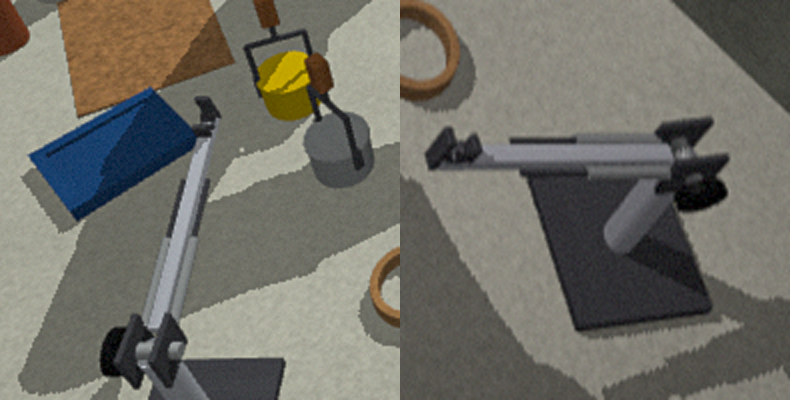

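```bash
cat >> h.py <<'E'
def plan(x,y,z,ang=None):
    "offset and yaw to TCP target; ang = world heading (deg) wanted for tool y axis (mod 180)"
    s=obs(); R=np.array(s['orientation']); p=np.array(s['ee_pos'])
    off=R.T@(np.array([x,y,z])-p); cur=np.degrees(np.arctan2(R[1,1],R[0,1]))
    yaw=0 if ang is None else -np.radians((ang-cur+90)%180-90)
    print('off',off,'yaw %.4f'%yaw,'| tcp',p,'cur %.1f'%cur,'j6 %.0f'%np.array(s['joint_positions'])[-1],'w',round(s['grip_width'],4),'F',np.array(s['contact_force']),'ff',s['finger_force'],'t',s['time_s'])
E
python3 - <<'E'
from h import *
from workcell import sensors
c=snap('wrist'); s=sensors.observe(); R=np.array(s['orientation']);p=np.array(s['ee_pos'])
print(R.T@(c['T'][:3,3]-p)); print(R.T@c['T'][:3,:3],c['K'])
plan(.43,.02,.36,85)
E
```

```text
[ 0.0671  0.0008 -0.1569]
[[ 0.0015 -0.9717 -0.2364]
 [ 1.      0.0013  0.001 ]
 [-0.0007 -0.2364  0.9717]] [[289.3854   0.     280.3771]
 [  0.     289.3854 212.6957]
 [  0.       0.       1.    ]]
off [-0.3752 -0.4138 -0.1315] yaw -0.3785 | tcp [0.2805 0.5581 0.228 ] cur 63.3 j6 -0 w 0.0918 F [-0.0495 -0.3578 -0.1009] ff 0.0 t 0.15
```

>>> {"name": "send_rows", "arguments": {
  "fingers": [100,100,100,100,100,100,100,100,100,100,100,100],
  "offset": [
    [-0.375,-0.414,-0.132],
    [-0.375,-0.414,-0.132],
    [-0.375,-0.414,-0.132],
    [-0.375,-0.414,-0.132],
    [-0.375,-0.414,-0.132],
    [-0.375,-0.414,-0.132],
    [-0.375,-0.414,-0.132],
    [-0.375,-0.414,-0.132],
    [-0.375,-0.414,-0.132],
    [-0.375,-0.414,-0.132],
    [-0.375,-0.414,-0.132],
    [-0.375,-0.414,-0.132]
  ],
  "yaw": [-0.378,-0.378,-0.378,-0.378,-0.378,-0.378,-0.378,-0.378,-0.378,-0.378,-0.378,-0.378]
}}

```text
time_s: 1.35
ee_pos: [0.4304, 0.0169, 0.3616]
orientation: [[-0.996, 0.09, 0.002], [0.09, 0.996, -0.001], [-0.002, -0.001, -1.0]]
contact_force: [1.1, 1.0, 0.4]
grip_width: 0.0918
finger_force: 0.0
```

>>> {"name": "send_rows", "arguments": {
  "fingers": [100,100,100,100],
  "offset": [
    [0,0,0],
    [0,0,0],
    [0,0,0],
    [0,0,0]
  ],
  "yaw": [0,0,0,0]
}}

```text
time_s: 1.75
ee_pos: [0.4294, 0.0211, 0.3602]
orientation: [[-0.996, 0.086, -0.001], [0.086, 0.996, 0.0], [0.001, 0.0, -1.0]]
contact_force: [0.2, 0.1, 0.3]
grip_width: 0.0919
finger_force: 0.0
```

Run:
```python
from h import *
c=snap('wrist'); cv2.imwrite('pics/w1.png',cv2.resize(c['f'][:,:,::-1],(800,600),interpolation=2))
plan(.43,.02,.36,85)
```

```text
off [-0.0006 -0.0011  0.0003] yaw 0.0013 | tcp [0.4295 0.0211 0.3603] cur 85.1 j6 -82 w 0.0921 F [-0.0667  0.7402  0.8695] ff 0.0 t 1.8
```

View pics/w1.png

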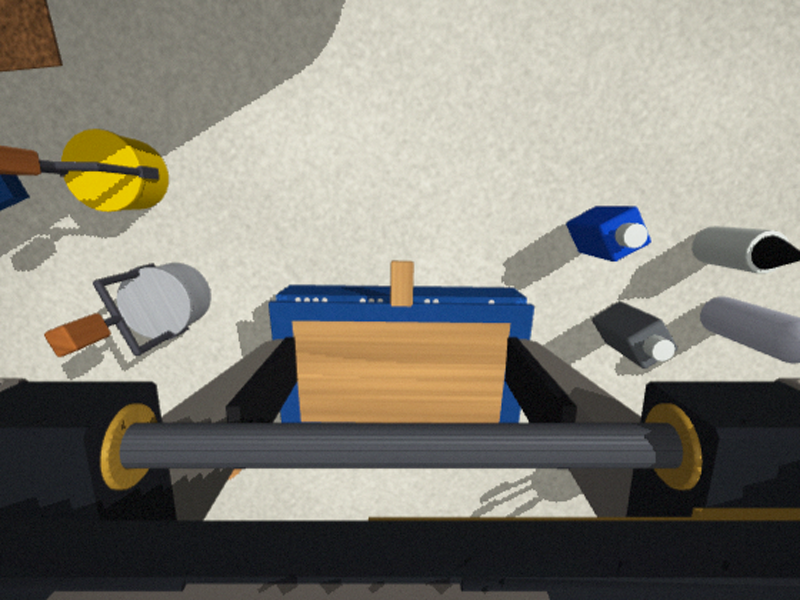

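Run:
```python
from h import *
C['wrist']=dict(np.load('wrist.npz'))
d=[onz('wrist',p,.060) for p in [(311,300),(371,300),(431,301),(491,301)]]
d=np.array(d)[:,:2];print(d, np.linalg.norm(d[0]-d[3]))
v=d[3]-d[0]; print('head y',np.degrees(np.arctan2(v[1],v[0])))
def tri2(n1,p,n2,q):
    (a,u),(b,w)=ray(n1,p),ray(n2,q)
    t=np.linalg.lstsq(np.c_[u,-w],b-a,rcond=None)[0]; A,B=a+u*t[0],b+w*t[1]; return (A+B)/2,np.linalg.norm(A-B)
print('tabtip',tri2('wrist',(403,261),'scene',(396,299)),tri2('wrist',(403,261),'side',(355,340)))
print('bottom front', onz('wrist',(282,287),0.0),onz('wrist',(525,287),0.0))
for z in (.075,.08,.085,.09): print(z,onz('wrist',(270,303),z),onz('wrist',(533,303),z))
print('grip',tri2('wrist',(62,338),'scene',(250,330)),tri2('wrist',(62,338),'side',(482,434)))
for n,p,q,r in [('can',None,(591,249),(297,174)),('noz',(795,252),(553,234),(264,199)),('sqcap',(662,350),(538,281),(334,221))]:
    if p: print(n,tri2('wrist',p,'scene',q),tri2('wrist',p,'side',r))
```

```text
[[ 0.4607 -0.0819]
 [ 0.4664 -0.014 ]
 [ 0.4734  0.0538]
 [ 0.4791  0.1217]] 0.20445982648131236
head y 84.81250400731729
tabtip (array([0.4225, 0.0278, 0.0868]), np.float64(0.003984999482368562)) (array([0.4208, 0.0262, 0.0891]), np.float64(0.0009390258749916092))
bottom front [ 0.4535 -0.1308  0.    ] [0.4797 0.1779 0.    ]
0.075 [ 0.457  -0.1237  0.075 ] [0.4815 0.1647 0.075 ]
0.08 [ 0.4559 -0.1219  0.08  ] [0.4802 0.1631 0.08  ]
0.085 [ 0.4549 -0.1202  0.085 ] [0.4788 0.1616 0.085 ]
0.09 [ 0.4538 -0.1185  0.09  ] [0.4775 0.16   0.09  ]
grip (array([ 0.4529, -0.2653,  0.1783]), np.float64(0.010943710933814643)) (array([ 0.447 , -0.2668,  0.1822]), np.float64(0.005115110641597717))
noz (array([0.4417, 0.4091, 0.1157]), np.float64(0.004591995482826566)) (array([0.4346, 0.3728, 0.1505]), np.float64(0.0008252269473924428))
sqcap (array([0.5367, 0.2912, 0.1037]), np.float64(0.000411398724468042)) (array([0.5421, 0.2983, 0.0928]), np.float64(0.0014551307838511405))
```

>>> {"name": "send_rows", "arguments": {
  "fingers": [80,80,80,80,80,80,80,80,80,80,80,80],
  "offset": [
    [-0.0052,0.0035,0.05],
    [-0.0052,0.0035,0.1],
    [-0.0052,0.0035,0.15],
    [-0.0052,0.0035,0.19],
    [-0.0052,0.0035,0.22],
    [-0.0052,0.0035,0.24],
    [-0.0052,0.0035,0.26],
    [-0.0052,0.0035,0.27],
    [-0.0052,0.0035,0.278],
    [-0.0052,0.0035,0.283],
    [-0.0052,0.0035,0.283],
    [-0.0052,0.0035,0.283]
  ],
  "yaw": [0.003,0.003,0.003,0.003,0.003,0.003,0.003,0.003,0.003,0.003,0.003,0.003]
}}

```text
time_s: 3.0
ee_pos: [0.4358, 0.0232, 0.0781]
orientation: [[-0.996, 0.091, 0.001], [0.091, 0.996, 0.0], [-0.001, 0.0, -1.0]]
contact_force: [0.0, 0.0, -0.0]
grip_width: 0.0735
finger_force: 0.0
```

>>> {"name": "send_rows", "arguments": {
  "fingers": [50,40,30,20,15,10,10,10,10,10],
  "offset": [
    [0,0,0],
    [0,0,0],
    [0,0,0],
    [0,0,0],
    [0,0,0],
    [0,0,0],
    [0,0,0],
    [0,0,0],
    [0,0,0],
    [0,0,0]
  ],
  "yaw": [0,0,0,0,0,0,0,0,0,0],
  "newtons": 20
}}

```text
time_s: 4.0
ee_pos: [0.4351, 0.0216, 0.0775]
orientation: [[-0.996, 0.089, -0.001], [0.089, 0.996, -0.002], [0.0, -0.002, -1.0]]
contact_force: [-0.1, -13.4, 0.7]
grip_width: 0.0234
finger_force: 20.0
```

Run:
```python
from h import *
plan(.435,.0242,.0775,84.9)
t0=.09
f=lambda t: np.array([.2*np.cos(t)-.0045*np.sin(t), -(.2*np.sin(t)+.0045*np.cos(t))])
for t in np.linspace(t0,1.84,25)[1:]: print(round(t,2),(f(t)-f(t0)).round(3))
```

```text
off [0.0003 0.0026 0.    ] yaw -0.0005 | tcp [0.4351 0.0216 0.0775] cur 84.9 j6 -82 w 0.0234 F [ -0.1189 -13.3832   0.7365] ff 19.98021349310875 t 4.0
0.16 [-0.002 -0.014]
0.24 [-0.005 -0.029]
0.31 [-0.01  -0.043]
0.38 [-0.015 -0.056]
0.45 [-0.021 -0.069]
0.53 [-0.028 -0.082]
0.6 [-0.036 -0.094]
0.67 [-0.045 -0.106]
0.75 [-0.055 -0.117]
0.82 [-0.066 -0.127]
0.89 [-0.077 -0.136]
0.96 [-0.089 -0.145]
1.04 [-0.101 -0.152]
1.11 [-0.114 -0.159]
1.18 [-0.127 -0.164]
1.26 [-0.141 -0.169]
1.33 [-0.155 -0.173]
1.4 [-0.17  -0.175]
1.48 [-0.184 -0.177]
1.55 [-0.199 -0.178]
1.62 [-0.213 -0.177]
1.69 [-0.228 -0.175]
1.77 [-0.242 -0.173]
1.84 [-0.256 -0.169]
```

>>> {"name": "send_rows", "arguments": {
  "fingers": [10,10,10,10,10,10,10,10,10,10,10,10],
  "offset": [
    [-0.002,-0.003,-0.014],
    [-0.005,-0.003,-0.029],
    [-0.01,-0.003,-0.043],
    [-0.015,-0.003,-0.056],
    [-0.021,-0.003,-0.069],
    [-0.028,-0.003,-0.082],
    [-0.036,-0.003,-0.094],
    [-0.045,-0.003,-0.106],
    [-0.055,-0.003,-0.117],
    [-0.066,-0.003,-0.127],
    [-0.077,-0.003,-0.136],
    [-0.089,-0.003,-0.145]
  ],
  "yaw": [0,0,0,0,0,0,0,0,0,0,0,0],
  "newtons": 20
}}

```text
time_s: 5.2
ee_pos: [0.523, 0.0128, 0.2217]
orientation: [[-0.996, 0.091, -0.002], [0.091, 0.996, 0.001], [0.003, 0.001, -1.0]]
contact_force: [2.7, 4.7, -13.3]
grip_width: 0.0236
finger_force: 20.0
```

Run:
```python
from h import *
plan(.5236,.013,.2225,84.9)
```

```text
off [-0.0005  0.0003 -0.0008] yaw -0.0021 | tcp [0.523  0.0128 0.2217] cur 84.8 j6 -84 w 0.0236 F [  2.7347   4.6602 -13.2879] ff 19.994216859340668 t 5.2
```

>>> {"name": "send_rows", "arguments": {
  "fingers": [10,10,10,10,10,10,10,10,10,10,10,10],
  "offset": [
    [-0.012,-0.001,-0.007],
    [-0.025,-0.001,-0.014],
    [-0.038,-0.001,-0.019],
    [-0.052,-0.001,-0.024],
    [-0.066,-0.001,-0.028],
    [-0.081,-0.001,-0.03],
    [-0.095,-0.001,-0.032],
    [-0.11,-0.001,-0.033],
    [-0.124,-0.001,-0.032],
    [-0.139,-0.001,-0.03],
    [-0.153,-0.001,-0.028],
    [-0.167,-0.001,-0.024]
  ],
  "yaw": [0,0,0,0,0,0,0,0,0,0,0,0],
  "newtons": 20
}}

```text
time_s: 6.4
ee_pos: [0.69, -0.0035, 0.2466]
orientation: [[-0.996, 0.091, -0.001], [0.091, 0.996, 0.001], [0.001, 0.001, -1.0]]
contact_force: [-1.5, 3.3, 4.8]
grip_width: 0.0236
finger_force: 20.0
```

>>> {"name": "send_rows", "arguments": {
  "fingers": [10,10,10],
  "offset": [
    [0,0,0],
    [0,0,0],
    [0,0,0]
  ],
  "yaw": [0,0,0]
}}

```text
time_s: 6.7
ee_pos: [0.6904, -0.0036, 0.2465]
orientation: [[-0.996, 0.091, 0.002], [0.091, 0.996, 0.001], [-0.002, 0.001, -1.0]]
contact_force: [4.2, 3.9, -2.3]
grip_width: 0.0235
finger_force: 20.0
```

Run:
```python
from h import *
plan(.6897,-.003,.2465,84.9)
c=snap('side'); cv2.imwrite('pics/s2.png',cv2.resize(c['f'][:,:,::-1],(800,600),interpolation=2))
```

```text
off [ 0.0008  0.0005 -0.    ] yaw -0.0018 | tcp [ 0.6904 -0.0036  0.2465] cur 84.8 j6 -85 w 0.0235 F [ 4.2467  3.8905 -2.328 ] ff 20.002312660217285 t 6.7
```

View pics/s2.png

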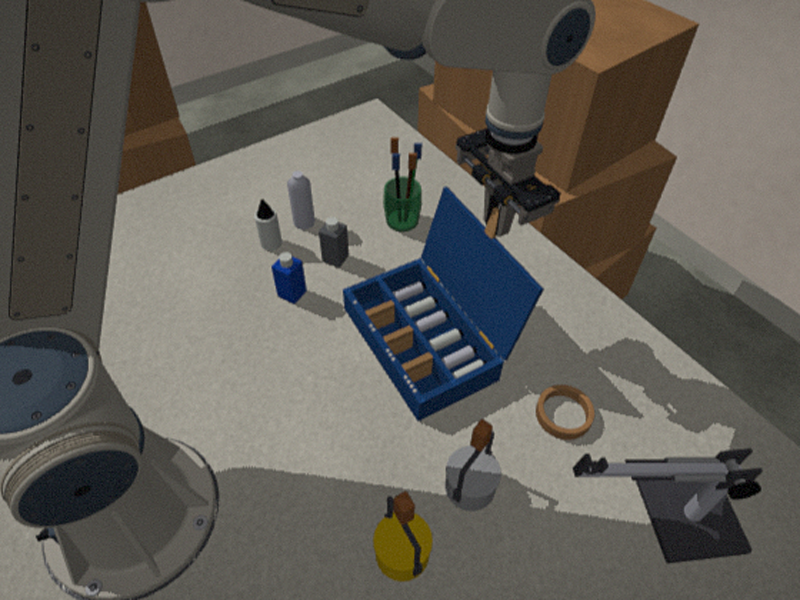

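>>> {"name": "send_rows", "arguments": {
  "fingers": [60,60,60,60,60,60,60,60,60],
  "offset": [
    [0,0,0],
    [0,0,0],
    [0,0,0],
    [0,0,0],
    [0,0,-0.02],
    [0,0,-0.06],
    [0,0,-0.1],
    [0,0,-0.14],
    [0,0,-0.14]
  ],
  "yaw": [0,0,0,0,0,0,0,0,0]
}}

```text
time_s: 7.65
ee_pos: [0.6919, -0.0042, 0.3935]
orientation: [[-0.996, 0.091, 0.01], [0.091, 0.996, -0.0], [-0.01, 0.001, -1.0]]
contact_force: [0.6, -0.1, 0.6]
grip_width: 0.055
finger_force: 0.0
```

Run:
```python
from h import *
plan(.50,.33,.40,-5.2)
```

```text
off [ 0.2213  0.3154 -0.0084] yaw 1.5706 | tcp [ 0.6919 -0.0042  0.3935] cur 84.8 j6 -85 w 0.055 F [ 0.6309 -0.1388  0.6118] ff 0.0 t 7.65
```

>>> {"name": "send_rows", "arguments": {
  "fingers": [80,80,80,80,80,80,80,80,80,80,80,80],
  "offset": [
    [0.221,0.315,-0.015],
    [0.221,0.315,-0.015],
    [0.221,0.315,-0.015],
    [0.221,0.315,-0.015],
    [0.221,0.315,-0.015],
    [0.221,0.315,-0.015],
    [0.221,0.315,-0.015],
    [0.221,0.315,-0.015],
    [0.221,0.315,-0.015],
    [0.221,0.315,-0.015],
    [0.221,0.315,-0.015],
    [0.221,0.315,-0.015]
  ],
  "yaw": [1.571,1.571,1.571,1.571,1.571,1.571,1.571,1.571,1.571,1.571,1.571,1.571]
}}

```text
time_s: 8.85
ee_pos: [0.4981, 0.3296, 0.401]
orientation: [[0.092, 0.996, -0.001], [0.996, -0.092, -0.001], [-0.001, -0.0, -1.0]]
contact_force: [0.2, -0.3, -0.6]
grip_width: 0.0734
finger_force: 0.0
```

>>> {"name": "send_rows", "arguments": {
  "fingers": [80,80,80,80],
  "offset": [
    [0,0,0],
    [0,0,0],
    [0,0,0],
    [0,0,0]
  ],
  "yaw": [0,0,0,0]
}}

```text
time_s: 9.25
ee_pos: [0.4984, 0.3295, 0.4016]
orientation: [[0.09, 0.996, 0.0], [0.996, -0.09, -0.0], [-0.0, 0.0, -1.0]]
contact_force: [0.1, -0.4, -0.8]
grip_width: 0.0735
finger_force: 0.0
```

Run:
```python
from h import *
plan(.50,.33,.40,-5.2)
c=snap('wrist'); cv2.imwrite('pics/w3.png',cv2.resize(c['f'][:,:,::-1],(800,600),interpolation=2))
```

```text
off [0.0006 0.0015 0.0016] yaw 0.0004 | tcp [0.4984 0.3295 0.4016] cur -5.2 j6 39 w 0.0735 F [ 0.0556 -0.4411 -0.7817] ff 0.0 t 9.25
```

View pics/w3.png

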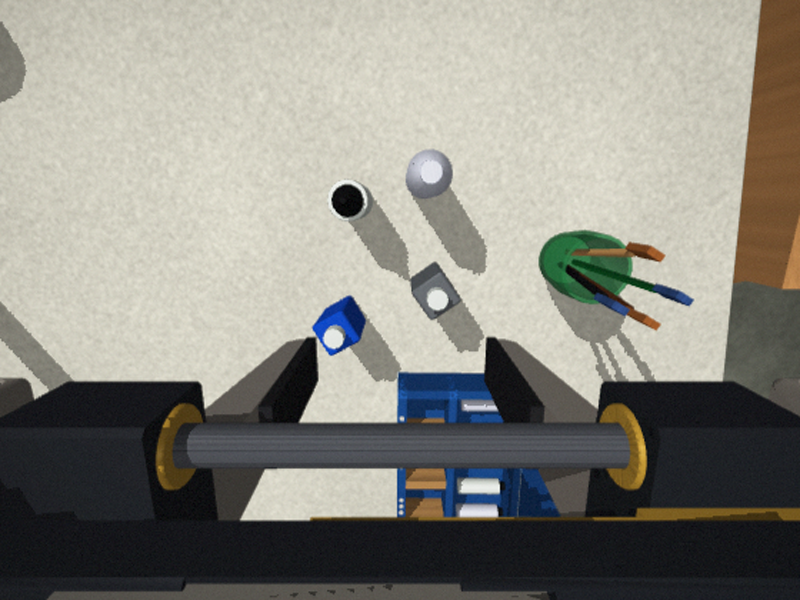

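Run:
```python
from h import *
C['wrist']=dict(np.load('wrist.npz'));f=C['wrist']['f'][:,:,::-1]
a=cv2.resize(f[175:235,275:335],(400,400),interpolation=2); b=cv2.resize(f[255:305,275:335],(400,333),interpolation=2)
cv2.imwrite('pics/c4.png',np.hstack([a,np.vstack([b,np.zeros((67,400,3),np.uint8)])]))
print('can',onz('wrist',(431,171),.135),'body',onz('wrist',(429,174),.118))
print('noz tip',onz('wrist',(348,203),.118),'shoulder',onz('wrist',(348,200),.085))
print('sq',onz('wrist',(437,299),.108)); print('blue',onz('wrist',(334,338),.108))
```

```text
can [0.5363 0.4247 0.135 ] body [0.5354 0.4231 0.118 ]
noz tip [0.4498 0.4019 0.118 ] shoulder [0.4461 0.4056 0.085 ]
sq [0.5353 0.2896 0.108 ]
blue [0.4148 0.2544 0.108 ]
```

View pics/c4.png

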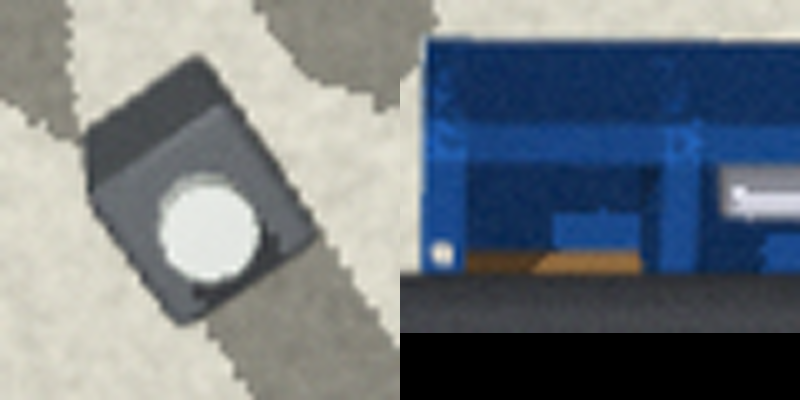

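Run:
```python
from h import *
C['wrist']=dict(np.load('wrist.npz'))
g=lambda x,y,oy,z: onz('wrist',(275+x/6.6667,oy+y/6.6667),z,sc=1)
q=np.array([g(x,y,175,.09) for x,y in [(92,193),(220,105),(315,235),(182,325)]])[:,:2]
print(q,q.mean(0)); e=np.roll(q,-1,0)-q; print(np.linalg.norm(e,axis=1),np.degrees(np.arctan2(e[:,1],e[:,0])))
b={k:g(*p,255,.06)[:2] for k,p in dict(wallF_out=(425,165),wallF_in=(467,165),pk_back=(657,165),wall2=(700,165),dot=(443,253),endout=(560,122),endin=(560,165)).items()}
ax=np.array([np.cos(np.radians(-5.15)),np.sin(np.radians(-5.15))]);ay=np.array([-ax[1],ax[0]])
O=np.array([.5486,.0128])
for k,v in b.items(): print(k,v,'box',(v-O)@ax,(v-O)@ay)
```

```text
[[0.509  0.2969]
 [0.5421 0.3161]
 [0.5635 0.2813]
 [0.5288 0.261 ]] [0.5359 0.2888]
[0.0383 0.0409 0.0402 0.041 ] [  30.1156  -58.3782 -149.6542  118.9007]
wallF_out [0.5909 0.1373] box 0.03094013928622125 0.12776195197924778
wallF_in [0.6027 0.1362] box 0.042774022743262884 0.12777226467289468
pk_back [0.656  0.1315] box 0.09631036748688995 0.1278189191734495
wall2 [0.6681 0.1304] box 0.10842696723306293 0.12782947824154223
dot [0.5949 0.1095] box 0.03740008850258128 0.10041672247678333
endout [0.6291 0.147 ] box 0.06812388167192956 0.140927399962989
endin [0.6288 0.1339] box 0.06897822280967957 0.12779510044684214
```

Run:
```python
from h import *
C['wrist']=dict(np.load('wrist.npz'))
g=lambda x,y,oy,z: onz('wrist',(275+x/6.6667,oy+y/6.6667),z,sc=1)
b={k:g(*p,255,.06)[:2] for k,p in dict(wallF_out=(25,165),wallF_in=(67,165),pk_back=(257,165),wall2=(300,165),dot=(43,253),endout=(160,122),endin=(160,165)).items()}
ax=np.array([np.cos(np.radians(-5.15)),np.sin(np.radians(-5.15))]);ay=np.array([-ax[1],ax[0]])
O=np.array([.5486,.0128])
for k,v in b.items(): print(k,v,'box',(v-O)@ax,(v-O)@ay)
for i in range(4): print('pocket',i+1,O-.045*ax+(.102-.068*i)*ay)
plan(.5358,.4242,.080,-5.2)
```

```text
wallF_out [0.4786 0.1473] box -0.08175505038915427 0.127663743223786
wallF_in [0.4904 0.1462] box -0.06992277510244517 0.12767405451598526
pk_back [0.5437 0.1415] box -0.01639370584519602 0.12772070267628313
wall2 [0.5558 0.1404] box -0.004278752754232821 0.12773126030939044
dot [0.4813 0.1196] box -0.07663223758117743 0.10031922899569247
endout [0.5175 0.157 ] box -0.043934718109651695 0.14082885864031205
endin [0.5165 0.1439] box -0.0437221361071251 0.12769688718662053
pocket 1 [0.5129 0.1184]
pocket 2 [0.5068 0.0507]
pocket 3 [ 0.5007 -0.017 ]
pocket 4 [ 0.4946 -0.0847]
off [0.0976 0.0286 0.3216] yaw 0.0002 | tcp [0.4985 0.3296 0.4016] cur -5.2 j6 39 w 0.0736 F [0.0338 0.4165 1.0012] ff 0.0 t 9.3
```

>>> {"name": "send_rows", "arguments": {
  "fingers": [75,75,75,75,75,75,75,75,75,75,75,75],
  "offset": [
    [0.05,0.015,0.0],
    [0.098,0.0286,0.02],
    [0.098,0.0286,0.07],
    [0.098,0.0286,0.12],
    [0.098,0.0286,0.16],
    [0.098,0.0286,0.2],
    [0.098,0.0286,0.24],
    [0.098,0.0286,0.27],
    [0.098,0.0286,0.295],
    [0.098,0.0286,0.31],
    [0.098,0.0286,0.322],
    [0.098,0.0286,0.322]
  ],
  "yaw": [0,0,0,0,0,0,0,0,0,0,0,0]
}}

```text
time_s: 10.5
ee_pos: [0.5353, 0.4243, 0.0784]
orientation: [[0.091, 0.996, -0.001], [0.996, -0.091, -0.001], [-0.001, -0.001, -1.0]]
contact_force: [-0.0, 0.5, 0.2]
grip_width: 0.0692
finger_force: 0.0
```

>>> {"name": "send_rows", "arguments": {
  "fingers": [75,60,50,45,40,40,40,40,40],
  "offset": [
    [0,0,0],
    [0,0,0],
    [0,0,0],
    [0,0,0],
    [0,0,0],
    [0,0,0],
    [0,0,0],
    [0,0,0],
    [0,0,0]
  ],
  "yaw": [0,0,0,0,0,0,0,0,0],
  "newtons": 20
}}

```text
time_s: 11.4
ee_pos: [0.5363, 0.425, 0.0805]
orientation: [[0.091, 0.996, 0.001], [0.996, -0.091, 0.001], [0.001, 0.001, -1.0]]
contact_force: [-0.1, 0.1, 5.5]
grip_width: 0.0476
finger_force: 20.0
```

>>> {"name": "send_rows", "arguments": {
  "fingers": [40,40,40,40,40,40,40],
  "offset": [
    [0,0,-0.01],
    [0,0,-0.03],
    [0,0,-0.06],
    [0,0,-0.09],
    [0,0,-0.12],
    [0,0,-0.12],
    [0,0,-0.12]
  ],
  "yaw": [0,0,0,0,0,0,0]
}}

```text
time_s: 12.1
ee_pos: [0.5356, 0.4246, 0.1998]
orientation: [[0.091, 0.996, 0.0], [0.996, -0.091, 0.0], [0.0, 0.0, -1.0]]
contact_force: [-0.0, -0.5, -2.1]
grip_width: 0.0476
finger_force: 20.0
```

Run:
```python
from h import *
plan(.5147,.1164,.200,-5.2)
```

```text
off [-0.3089  0.0072 -0.0003] yaw -0.0003 | tcp [0.5356 0.4246 0.1998] cur -5.2 j6 43 w 0.0476 F [-0.0477 -0.5015 -2.0543] ff 19.997696276404895 t 12.1
```

>>> {"name": "send_rows", "arguments": {
  "fingers": [40,40,40,40,40,40,40,40,40,40,40],
  "offset": [
    [-0.03,0.001,-0.03],
    [-0.07,0.002,-0.03],
    [-0.115,0.003,-0.03],
    [-0.16,0.004,-0.03],
    [-0.205,0.005,-0.03],
    [-0.25,0.006,-0.03],
    [-0.285,0.007,-0.03],
    [-0.309,0.007,-0.02],
    [-0.309,0.007,-0.0],
    [-0.309,0.007,0.01],
    [-0.309,0.007,0.01]
  ],
  "yaw": [0,0,0,0,0,0,0,0,0,0,0]
}}

```text
time_s: 13.2
ee_pos: [0.5129, 0.1161, 0.1871]
orientation: [[0.091, 0.996, -0.005], [0.996, -0.091, -0.001], [-0.001, -0.005, -1.0]]
contact_force: [-0.4, 0.3, -0.5]
grip_width: 0.0478
finger_force: 20.0
```

>>> {"name": "send_rows", "arguments": {
  "fingers": [40,40,40,40,40,40,40,40],
  "offset": [
    [0,0,0.01],
    [0,0,0.03],
    [0,0,0.05],
    [0,0,0.07],
    [0,0,0.085],
    [0,0,0.095],
    [0,0,0.1],
    [0,0,0.1]
  ],
  "yaw": [0,0,0,0,0,0,0,0]
}}

```text
time_s: 14.0
ee_pos: [0.5147, 0.1166, 0.0894]
orientation: [[0.09, 0.996, -0.0], [0.996, -0.09, -0.0], [-0.0, -0.0, -1.0]]
contact_force: [0.3, -0.7, -0.9]
grip_width: 0.0477
finger_force: 20.0
```

Run:
```python
from h import *
plan(.5147,.1164,.089,-5.2)
```

```text
off [-0.0002 -0.      0.0004] yaw 0.0002 | tcp [0.5147 0.1166 0.0894] cur -5.2 j6 18 w 0.0477 F [ 0.3216 -0.6652 -0.9138] ff 19.997731999028474 t 14.0
```

>>> {"name": "send_rows", "arguments": {
  "fingers": [50,60,70,70,70,70,70,70,70,70],
  "offset": [
    [0,0,0],
    [0,0,0],
    [0,0,0],
    [0,0,0],
    [0,0,-0.03],
    [0,0,-0.07],
    [0,0,-0.11],
    [0,0,-0.16],
    [0,0,-0.2],
    [0,0,-0.2]
  ],
  "yaw": [0,0,0,0,0,0,0,0,0,0]
}}

```text
time_s: 15.0
ee_pos: [0.5175, 0.1169, 0.2958]
orientation: [[0.091, 0.996, 0.01], [0.996, -0.091, 0.002], [0.003, 0.01, -1.0]]
contact_force: [0.8, 0.1, -0.7]
grip_width: 0.0641
finger_force: 0.0
```

```bash
cp wrist.npz w3.npz
python3 - <<'E'
from h import *
plan(.4984,.3295,.4016,-5.2)
E
```

```text
off [ 0.2103 -0.0373 -0.1055] yaw -0.0003 | tcp [0.5175 0.1169 0.2958] cur -5.2 j6 18 w 0.0641 F [ 0.8456  0.1056 -0.6614] ff 0.0 t 15.0
```

>>> {"name": "send_rows", "arguments": {
  "fingers": [80,80,80,80,80,80,80,80,80,80],
  "offset": [
    [0.21,-0.0345,-0.112],
    [0.21,-0.0345,-0.112],
    [0.21,-0.0345,-0.112],
    [0.21,-0.0345,-0.112],
    [0.21,-0.0345,-0.112],
    [0.21,-0.0345,-0.112],
    [0.21,-0.0345,-0.112],
    [0.21,-0.0345,-0.112],
    [0.21,-0.0345,-0.112],
    [0.21,-0.0345,-0.112]
  ],
  "yaw": [0,0,0,0,0,0,0,0,0,0]
}}

```text
time_s: 16.0
ee_pos: [0.4994, 0.3274, 0.401]
orientation: [[0.092, 0.996, -0.001], [0.996, -0.092, -0.001], [-0.001, -0.001, -1.0]]
contact_force: [0.9, 0.6, -0.5]
grip_width: 0.0737
finger_force: 0.0
```

Run:
```python
from h import *
old=np.load('w3.npz')['f']; c=snap('wrist'); plan(.4465,.405,.0725,-5.2); snap('side'); snap('scene')
a=old[90:240,200:350].astype(int); b=c['f'][90:240,200:350].astype(int)
m=(abs(a-b).max(2)>50).astype(np.uint8); n,l,st,ce=cv2.connectedComponentsWithStats(m)
for i in range(1,n):
    if st[i,4]>15: print(st[i],(ce[i]+[200,90])/.7)
```

```text
off [ 0.0723 -0.0598  0.3287] yaw -0.0015 | tcp [0.4995 0.3276 0.4012] cur -5.3 j6 38 w 0.0734 F [0.4269 0.5294 0.4356] ff 0.0 t 16.05
[  84   15   57   88 1955] [448.8951 218.2382]
[31 37 19 17 66] [339.7403 187.8571]
[35 48 22 18 57] [353.4085 210.7519]
[87 92 20 13 41] [423.3101 267.2125]
[ 18 115  28  24  68] [329.0126 307.1218]
[100 119  15  12  39] [440.8791 307.4359]
[ 25 136  13  10  28] [328.0102 327.8061]
```

>>> {"name": "send_rows", "arguments": {
  "fingers": [75,75,75,75,75,75,75,75,75,75,75,75],
  "offset": [
    [0.035,-0.03,0.0],
    [0.0705,-0.0586,0.02],
    [0.0705,-0.0586,0.07],
    [0.0705,-0.0586,0.12],
    [0.0705,-0.0586,0.16],
    [0.0705,-0.0586,0.2],
    [0.0705,-0.0586,0.24],
    [0.0705,-0.0586,0.27],
    [0.0705,-0.0586,0.295],
    [0.0705,-0.0586,0.31],
    [0.0705,-0.0586,0.3285],
    [0.0705,-0.0586,0.3285]
  ],
  "yaw": [0,0,0,0,0,0,0,0,0,0,0,0]
}}

```text
time_s: 17.35
ee_pos: [0.4466, 0.4032, 0.0713]
orientation: [[0.091, 0.996, -0.002], [0.996, -0.091, -0.002], [-0.002, -0.002, -1.0]]
contact_force: [0.3, -0.4, 0.9]
grip_width: 0.0689
finger_force: 0.0
```

>>> {"name": "send_rows", "arguments": {
  "fingers": [75,60,50,45,40,40,40,40,40],
  "offset": [
    [0,0,0],
    [0,0,0],
    [0,0,0],
    [0,0,0],
    [0,0,0],
    [0,0,0],
    [0,0,0],
    [0,0,0],
    [0,0,0]
  ],
  "yaw": [0,0,0,0,0,0,0,0,0],
  "newtons": 20
}}

```text
time_s: 18.25
ee_pos: [0.4477, 0.4045, 0.0738]
orientation: [[0.091, 0.996, 0.001], [0.996, -0.091, 0.001], [0.001, 0.001, -1.0]]
contact_force: [-1.7, 0.0, 6.5]
grip_width: 0.0457
finger_force: 19.9
```

>>> {"name": "send_rows", "arguments": {
  "fingers": [40,40,40,40,40,40,40,40,40],
  "offset": [
    [0,0,-0.01],
    [0,0,-0.03],
    [0,0,-0.06],
    [0,0,-0.09],
    [0,0,-0.12],
    [0,0,-0.15],
    [0,0,-0.18],
    [0,0,-0.19],
    [0,0,-0.19]
  ],
  "yaw": [0,0,0,0,0,0,0,0,0]
}}

```text
time_s: 19.15
ee_pos: [0.4479, 0.4045, 0.2645]
orientation: [[0.091, 0.996, 0.002], [0.996, -0.091, 0.002], [0.002, 0.002, -1.0]]
contact_force: [0.7, -0.3, -1.4]
grip_width: 0.0458
finger_force: 19.9
```

Run:
```python
from h import *
plan(.5086,.0487,.2625,-5.2)
```

```text
off [-0.3488  0.0928  0.0015] yaw -0.0003 | tcp [0.4479 0.4045 0.2645] cur -5.2 j6 47 w 0.0458 F [ 0.7195 -0.3026 -1.4446] ff 19.896477162837982 t 19.15
```

>>> {"name": "send_rows", "arguments": {
  "fingers": [40,40,40,40,40,40,40,40,40,40,40,40],
  "offset": [
    [-0.03,0.008,0],
    [-0.07,0.019,0],
    [-0.115,0.031,0],
    [-0.16,0.043,0],
    [-0.205,0.055,0],
    [-0.25,0.067,0],
    [-0.29,0.078,0],
    [-0.32,0.086,0],
    [-0.34,0.091,0],
    [-0.349,0.093,0],
    [-0.349,0.093,0],
    [-0.349,0.093,0]
  ],
  "yaw": [0,0,0,0,0,0,0,0,0,0,0,0]
}}

```text
time_s: 20.35
ee_pos: [0.5079, 0.0487, 0.2623]
orientation: [[0.091, 0.996, -0.001], [0.996, -0.091, 0.0], [0.0, -0.001, -1.0]]
contact_force: [-0.0, 0.7, -1.1]
grip_width: 0.0457
finger_force: 19.9
```

>>> {"name": "send_rows", "arguments": {
  "fingers": [40,40,40,40,40,40,40,40,40,40],
  "offset": [
    [0,0,0.03],
    [0,0,0.06],
    [0,0,0.09],
    [0,0,0.11],
    [0,0,0.13],
    [0,0,0.15],
    [0,0,0.165],
    [0,0,0.175],
    [0,0,0.181],
    [0,0,0.181]
  ],
  "yaw": [0,0,0,0,0,0,0,0,0,0]
}}

```text
time_s: 21.35
ee_pos: [0.5079, 0.0488, 0.0818]
orientation: [[0.09, 0.996, -0.001], [0.996, -0.09, 0.0], [0.0, -0.001, -1.0]]
contact_force: [-0.8, -0.6, -1.5]
grip_width: 0.0454
finger_force: 20.0
```

Run:
```python
from h import *
plan(.5086,.0487,.0818,-5.2)
```

```text
off [-0.0001  0.0007  0.    ] yaw 0.0004 | tcp [0.5079 0.0488 0.0818] cur -5.2 j6 10 w 0.0454 F [-0.8262 -0.5982 -1.4603] ff 19.966720640659332 t 21.35
```

>>> {"name": "send_rows", "arguments": {
  "fingers": [50,60,70,70,70,70,70,70,70,70],
  "offset": [
    [0,0,0],
    [0,0,0],
    [0,0,0],
    [0,0,0],
    [0,0,-0.03],
    [0,0,-0.07],
    [0,0,-0.11],
    [0,0,-0.16],
    [0,0,-0.2],
    [0,0,-0.2]
  ],
  "yaw": [0,0,0,0,0,0,0,0,0,0]
}}

```text
time_s: 22.35
ee_pos: [0.5113, 0.0483, 0.2881]
orientation: [[0.091, 0.996, 0.01], [0.996, -0.091, 0.001], [0.002, 0.01, -1.0]]
contact_force: [0.6, 0.9, -0.1]
grip_width: 0.0647
finger_force: 0.0
```

>>> {"name": "send_rows", "arguments": {
  "fingers": [80,80,80,80,80,80,80,80,80,80,80,80],
  "offset": [
    [0.279,-0.035,-0.12],
    [0.279,-0.035,-0.12],
    [0.279,-0.035,-0.12],
    [0.279,-0.035,-0.12],
    [0.279,-0.035,-0.12],
    [0.279,-0.035,-0.12],
    [0.279,-0.035,-0.12],
    [0.279,-0.035,-0.12],
    [0.279,-0.035,-0.12],
    [0.279,-0.035,-0.12],
    [0.279,-0.035,-0.12],
    [0.279,-0.035,-0.12]
  ],
  "yaw": [0,0,0,0,0,0,0,0,0,0,0,0]
}}

```text
time_s: 23.55
ee_pos: [0.499, 0.3282, 0.4019]
orientation: [[0.092, 0.996, -0.0], [0.996, -0.092, -0.0], [-0.0, -0.0, -1.0]]
contact_force: [0.1, -0.3, 0.7]
grip_width: 0.0732
finger_force: 0.0
```

Run:
```python
from h import *
old=np.load('w3.npz')['f']; c=snap('wrist'); plan(.5357,.289,.0735,30.3); d=snap('side')
a=old[90:240,200:350].astype(int); b=c['f'][90:240,200:350].astype(int)
m=(abs(a-b).max(2)>50).astype(np.uint8); n,l,st,ce=cv2.connectedComponentsWithStats(m)
for i in range(1,n):
    if st[i,4]>15: print(st[i],(ce[i]+[200,90])/.7)
cv2.imwrite('pics/m5.png',np.hstack([cv2.resize(c['f'][100:330,190:360,::-1],(400,541),interpolation=2),cv2.resize(d['f'][120:300,225:358,::-1],(400,541),interpolation=2)]))
```

```text
off [-0.0358  0.0402  0.3285] yaw -0.6209 | tcp [0.499  0.3284 0.402 ] cur -5.3 j6 38 w 0.0737 F [ 0.2035 -0.1813 -0.3851] ff 0.0 t 23.6
[  84   15   57   88 1935] [448.9871 218.5353]
[  32   39   75   68 1658] [372.8899 228.5516]
[102 119  12   9  24] [441.0119 306.4881]
[ 18 123  13  16  24] [320.4167 313.9286]
[ 26 136   9  10  16] [327.3214 328.4821]
```

View pics/m5.png

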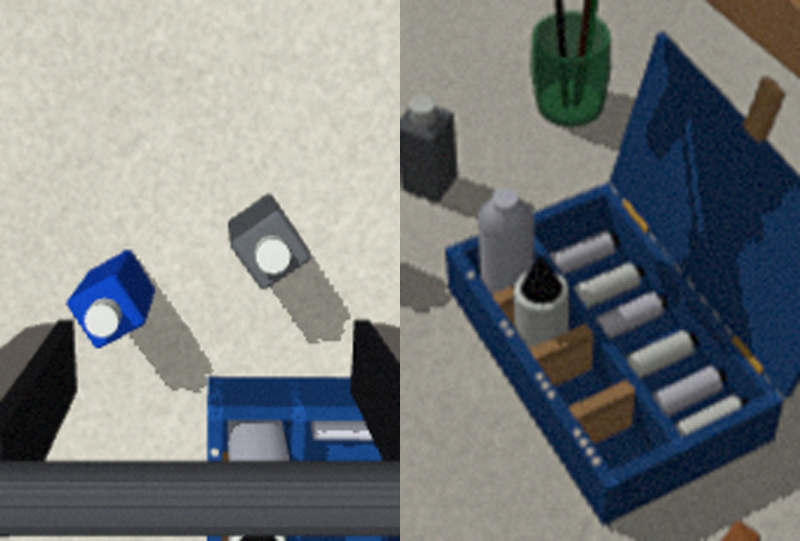

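>>> {"name": "send_rows", "arguments": {
  "fingers": [75,75,75,75,75,75,75,75,75,75,75,75],
  "offset": [
    [-0.0365,0.04,0.0],
    [-0.0365,0.04,0.02],
    [-0.0365,0.04,0.06],
    [-0.0365,0.04,0.1],
    [-0.0365,0.04,0.14],
    [-0.0365,0.04,0.18],
    [-0.0365,0.04,0.22],
    [-0.0365,0.04,0.26],
    [-0.0365,0.04,0.29],
    [-0.0365,0.04,0.315],
    [-0.0365,0.04,0.3285],
    [-0.0365,0.04,0.3285]
  ],
  "yaw": [-0.621,-0.621,-0.621,-0.621,-0.621,-0.621,-0.621,-0.621,-0.621,-0.621,-0.621,-0.621]
}}

```text
time_s: 24.85
ee_pos: [0.5344, 0.2885, 0.072]
orientation: [[-0.505, 0.863, -0.003], [0.863, 0.505, -0.001], [0.0, -0.003, -1.0]]
contact_force: [0.9, 0.6, 0.3]
grip_width: 0.0689
finger_force: 0.0
```

>>> {"name": "send_rows", "arguments": {
  "fingers": [75,60,50,45,40,40,40,40,40],
  "offset": [
    [0,0,0],
    [0,0,0],
    [0,0,0],
    [0,0,0],
    [0,0,0],
    [0,0,0],
    [0,0,0],
    [0,0,0],
    [0,0,0]
  ],
  "yaw": [0,0,0,0,0,0,0,0,0],
  "newtons": 20
}}

```text
time_s: 25.75
ee_pos: [0.5357, 0.2893, 0.0744]
orientation: [[-0.506, 0.863, 0.001], [0.863, 0.506, 0.0], [-0.0, 0.001, -1.0]]
contact_force: [-0.7, -0.1, 6.6]
grip_width: 0.044
finger_force: 19.9
```

>>> {"name": "send_rows", "arguments": {
  "fingers": [40,40,40,40,40,40,40,40,40,40],
  "offset": [
    [0,0,-0.01],
    [0,0,-0.03],
    [0,0,-0.06],
    [0,0,-0.09],
    [0,0,-0.12],
    [0,0,-0.15],
    [0,0,-0.18],
    [0,0,-0.2],
    [0,0,-0.2],
    [0,0,-0.2]
  ],
  "yaw": [0,0,0,0,0,0,0,0,0,0]
}}

```text
time_s: 26.75
ee_pos: [0.535, 0.289, 0.2733]
orientation: [[-0.506, 0.863, -0.0], [0.863, 0.506, -0.0], [0.0, -0.0, -1.0]]
contact_force: [0.3, -0.5, -1.8]
grip_width: 0.0442
finger_force: 19.9
```

Run:
```python
from h import *
plan(.5025,-.019,.274,-5.15)
```

```text
off [-0.2493 -0.1837 -0.0007] yaw 0.6199 | tcp [0.535  0.289  0.2733] cur 30.4 j6 -2 w 0.0442 F [ 0.302  -0.504  -1.8311] ff 19.927393198013306 t 26.75
```

>>> {"name": "send_rows", "arguments": {
  "fingers": [40,40,40,40,40,40,40,40,40,40,40,40],
  "offset": [
    [-0.025,-0.018,0],
    [-0.055,-0.04,0],
    [-0.09,-0.066,0],
    [-0.125,-0.092,0],
    [-0.16,-0.118,0],
    [-0.19,-0.14,0],
    [-0.22,-0.162,0],
    [-0.24,-0.177,0],
    [-0.2495,-0.1837,0],
    [-0.2495,-0.1837,0],
    [-0.2495,-0.1837,0],
    [-0.2495,-0.1837,0]
  ],
  "yaw": [0.08,0.16,0.24,0.32,0.4,0.48,0.56,0.62,0.62,0.62,0.62,0.62]
}}

```text
time_s: 27.95
ee_pos: [0.503, -0.0179, 0.2732]
orientation: [[0.088, 0.996, -0.001], [0.996, -0.088, 0.0], [0.0, -0.001, -1.0]]
contact_force: [0.4, 0.3, -1.0]
grip_width: 0.0438
finger_force: 20.0
```

>>> {"name": "send_rows", "arguments": {
  "fingers": [40,40,40,40,40,40,40,40,40,40],
  "offset": [
    [0,0,0.03],
    [0,0,0.06],
    [0,0,0.09],
    [0,0,0.12],
    [0,0,0.14],
    [0,0,0.16],
    [0,0,0.175],
    [0,0,0.185],
    [0,0,0.1905],
    [0,0,0.1905]
  ],
  "yaw": [0,0,0,0,0,0,0,0,0,0]
}}

```text
time_s: 28.95
ee_pos: [0.503, -0.0184, 0.0829]
orientation: [[0.089, 0.996, -0.0], [0.996, -0.089, 0.0], [0.0, -0.0, -1.0]]
contact_force: [-0.4, 0.4, -0.6]
grip_width: 0.0442
finger_force: 20.0
```

Run:
```python
from h import *
plan(.5025,-.019,.0824,-5.15)
C['wrist']=dict(np.load('w3.npz'))
P={'lip?':((168,350),(580,463))}
```

```text
off [-0.0006 -0.0005  0.0005] yaw 0.0007 | tcp [ 0.503  -0.0184  0.0829] cur -5.1 j6 3 w 0.0442 F [-0.4079  0.4082 -0.5844] ff 19.9990314245224 t 28.95
```

>>> {"name": "send_rows", "arguments": {
  "fingers": [50,60,70,70,70,70,70,70,70,70],
  "offset": [
    [0,0,0],
    [0,0,0],
    [0,0,0],
    [0,0,0],
    [0,0,-0.03],
    [0,0,-0.07],
    [0,0,-0.11],
    [0,0,-0.16],
    [0,0,-0.2],
    [0,0,-0.2]
  ],
  "yaw": [0,0,0,0,0,0,0,0,0,0]
}}

```text
time_s: 29.95
ee_pos: [0.5059, -0.0192, 0.289]
orientation: [[0.09, 0.996, 0.01], [0.996, -0.09, -0.0], [0.0, 0.01, -1.0]]
contact_force: [-0.2, 0.8, 1.0]
grip_width: 0.0643
finger_force: 0.0
```

>>> {"name": "send_rows", "arguments": {
  "fingers": [70,70,70,70,70,70,70,70,70,70,70,70],
  "offset": [
    [-0.05,0.004,-0.05],
    [-0.1,0.008,-0.1],
    [-0.301,0.024,-0.137],
    [-0.301,0.024,-0.137],
    [-0.301,0.024,-0.137],
    [-0.301,0.024,-0.137],
    [-0.301,0.024,-0.137],
    [-0.301,0.024,-0.137],
    [-0.301,0.024,-0.137],
    [-0.301,0.024,-0.137],
    [-0.301,0.024,-0.137],
    [-0.301,0.024,-0.137]
  ],
  "yaw": [-0.13,-0.26,-1.571,-1.571,-1.571,-1.571,-1.571,-1.571,-1.571,-1.571,-1.571,-1.571]
}}

```text
time_s: 31.15
ee_pos: [0.4996, -0.321, 0.4191]
orientation: [[-0.996, 0.088, -0.001], [0.088, 0.996, 0.001], [0.001, 0.001, -1.0]]
contact_force: [-0.2, -0.1, 0.0]
grip_width: 0.0646
finger_force: 0.0
```

>>> {"name": "send_rows", "arguments": {
  "fingers": [70,70,70,70],
  "offset": [
    [0,0,0],
    [0,0,0],
    [0,0,0],
    [0,0,0]
  ],
  "yaw": [0,0,0,0]
}}

```text
time_s: 31.55
ee_pos: [0.4998, -0.3209, 0.42]
orientation: [[-0.996, 0.091, -0.0], [0.091, 0.996, -0.0], [0.0, -0.0, -1.0]]
contact_force: [-0.0, 0.5, -0.1]
grip_width: 0.064
finger_force: 0.0
```

Run:
```python
from h import *
plan(.5,-.32,.42,84.8)
c=snap('wrist'); cv2.imwrite('pics/w6.png',cv2.resize(c['f'][:,:,::-1],(800,600),interpolation=2)); snap('side'); snap('scene')
print(tri((135,520),(737,468)))
```

```text
off [-0.0001  0.0009  0.    ] yaw -0.0001 | tcp [ 0.4998 -0.3209  0.42  ] cur 84.8 j6 -118 w 0.064 F [-0.0365  0.483  -0.1066] ff 0.0 t 31.55
(array([ 0.6958, -0.4916,  0.1708]), np.float64(0.010697907955157168))
```

View pics/w6.png

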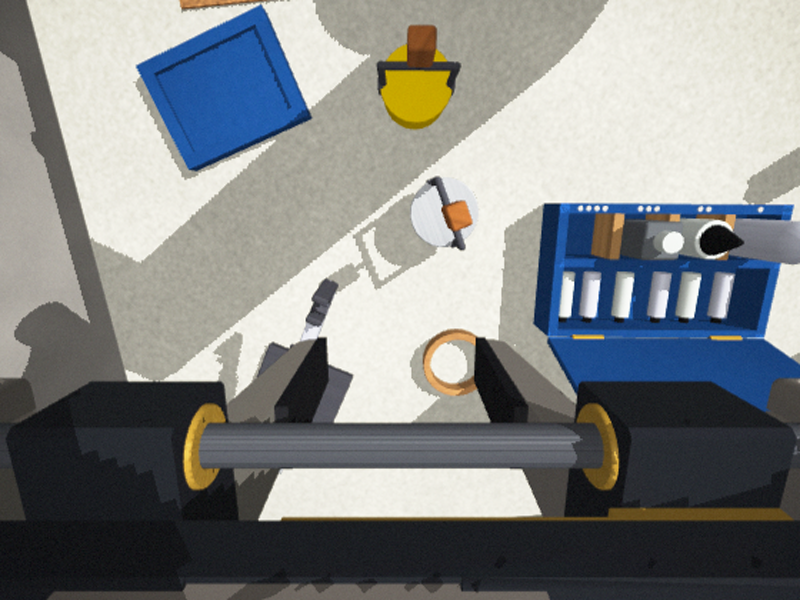

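Run:
```python
from h import *
C['wrist']=dict(np.load('wrist.npz'))
f=C['wrist']['f'][:,:,::-1]
cv2.imwrite('pics/c7.png',np.hstack([cv2.resize(f[190:265,185:245],(400,500),interpolation=2),cv2.resize(f[115:185,277:347],(400,400),interpolation=2)[:500] if 0 else cv2.resize(f[115:190,282:342],(400,500),interpolation=2)]))
```

```text
(no output)
```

View pics/c7.png

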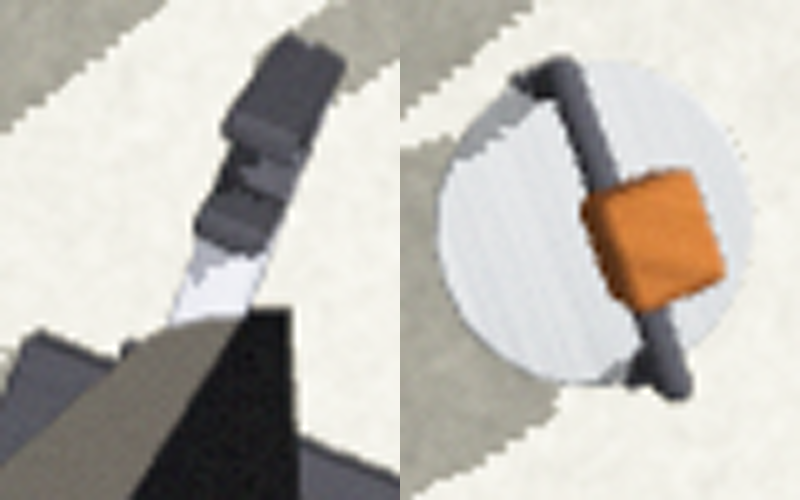

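Run:
```python
from h import *
C['wrist']=dict(np.load('wrist.npz'))
g=lambda x,y,ox,oy,z: onz('wrist',(ox+x/6.6667,oy+y/6.6667),z,sc=1)
L=g(262,132,185,190,.248); S=g(235,218,185,190,.233); print('lip',L,'stop',S, np.linalg.norm((L-S)[:2]),np.degrees(np.arctan2(*(S-L)[1::-1])))
A=g(345,65,185,190,.228);B=g(268,255,185,190,.216);print('edge',np.degrees(np.arctan2(*(B-A)[1::-1])))
a=g(165,65,282,115,.12); b=g(280,390,282,115,.12); print('bar',a,b,(a+b)/2,np.linalg.norm(a-b),np.degrees(np.arctan2(*(a-b)[1::-1])))
q=np.array([g(x,y,282,115,.193) for x,y in [(205,200),(290,170),(322,275),(240,310)]]); print('grip',q.mean(0)); e=np.roll(q,-1,0)-q; print(np.linalg.norm(e,axis=1),np.degrees(np.arctan2(e[:,1],e[:,0])))
# refined two-view of the lip top in side/scene
for n in('side','scene'):
    for X in (L,S,np.array([.508,-.391,.225]),np.array([.7,-.49,.165])): print(n,proj(n,[X]))
f=C['side']['f'][310:345,395:465,::-1]; h=C['scene']['f'][235:270,95:145,::-1]
cv2.imwrite('pics/c8.png',np.hstack([cv2.resize(f,(420,210),interpolation=2),cv2.resize(h,(300,210),interpolation=2)]))
```

```text
lip [ 0.504  -0.3855  0.248 ] stop [ 0.523  -0.3959  0.233 ] 0.02166674422207019 -28.851500793197033
edge -29.536372085023483
bar [ 0.4115 -0.2713  0.12  ] [ 0.4873 -0.2492  0.12  ] [ 0.4494 -0.2603  0.12  ] 0.0789356528492037 -163.77653964392462
grip [ 0.4492 -0.261   0.193 ]
[0.0172 0.0211 0.0172 0.0223] [ 104.0021   14.2189  -72.0212 -165.6679]
side [[588.1508 454.9576]]
side [[602.2406 458.7725]]
side [[589.3189 465.0645]]
side [[732.2205 464.8184]]
scene [[165.7567 345.9993]]
scene [[164.3479 364.7225]]
scene [[167.2494 360.3209]]
scene [[134.1264 527.0983]]
```

View pics/c8.png

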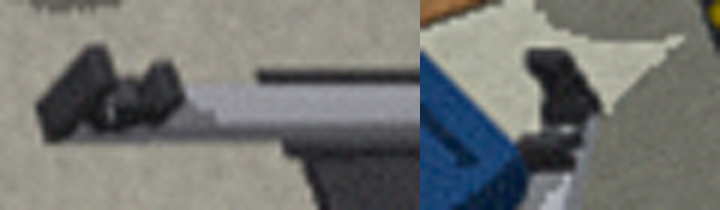

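>>> {"name": "send_rows", "arguments": {
  "fingers": [65,65,65,65,65,65,65,65,65,65],
  "offset": [
    [0.0558,0.0555,0.05],
    [0.0558,0.0555,0.1],
    [0.0558,0.0555,0.1],
    [0.0558,0.0555,0.1],
    [0.0558,0.0555,0.1],
    [0.0558,0.0555,0.1],
    [0.0558,0.0555,0.1],
    [0.0558,0.0555,0.1],
    [0.0558,0.0555,0.1],
    [0.0558,0.0555,0.1]
  ],
  "yaw": [1.2,1.2,1.2,1.2,1.2,1.2,1.2,1.2,1.2,1.2]
}}

```text
time_s: 32.7
ee_pos: [0.4492, -0.2607, 0.3201]
orientation: [[-0.281, 0.96, 0.0], [0.96, 0.281, -0.0], [-0.0, 0.0, -1.0]]
contact_force: [-0.2, -0.3, 0.5]
grip_width: 0.0597
finger_force: 0.0
```

>>> {"name": "send_rows", "arguments": {
  "fingers": [65,65,65,65,65,65,65,65],
  "offset": [
    [0,0,0.03],
    [0,0,0.06],
    [0,0,0.09],
    [0,0,0.12],
    [0,0,0.14],
    [0,0,0.155],
    [0,0,0.155],
    [0,0,0.155]
  ],
  "yaw": [0,0,0,0,0,0,0,0]
}}

```text
time_s: 33.5
ee_pos: [0.4494, -0.2607, 0.1654]
orientation: [[-0.279, 0.96, -0.0], [0.96, 0.279, 0.0], [0.0, -0.0, -1.0]]
contact_force: [0.9, 0.3, -0.1]
grip_width: 0.0599
finger_force: 0.0
```

Run:
```python
from h import *
plan(.4493,-.2606,.165,15.9)
c=snap('side'); cv2.imwrite('pics/c9.png',cv2.resize(c['f'][240:400,230:470,::-1],(780,520),interpolation=2))
```

```text
off [ 0.0002 -0.      0.0004] yaw 0.0056 | tcp [ 0.4494 -0.2607  0.1654] cur 16.2 j6 -47 w 0.0599 F [ 0.9239  0.3488 -0.1318] ff 0.0 t 33.5
```

View pics/c9.png

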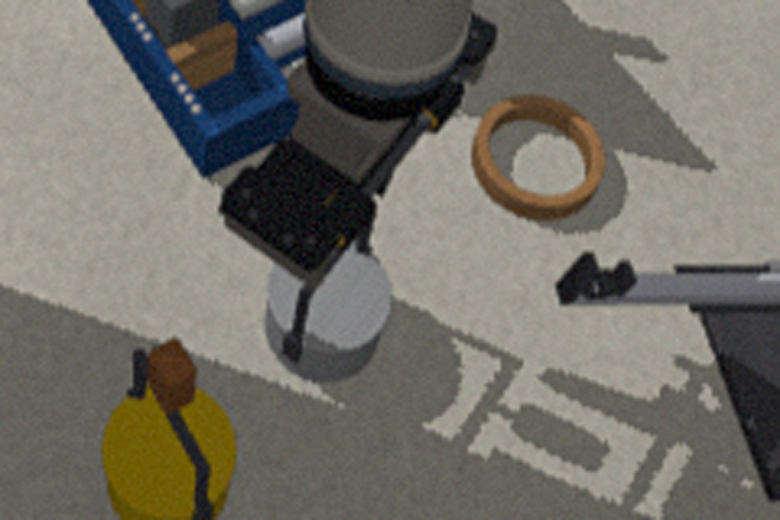

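>>> {"name": "send_rows", "arguments": {
  "fingers": [50,40,30,20,15,15,15,15,15,15],
  "offset": [
    [0,0,0],
    [0,0,0],
    [0,0,0],
    [0,0,0],
    [0,0,0],
    [0,0,0],
    [0,0,0],
    [0,0,0],
    [0,0,0],
    [0,0,0]
  ],
  "yaw": [0,0,0,0,0,0,0,0,0,0],
  "newtons": 40
}}

```text
time_s: 34.55
ee_pos: [0.4492, -0.2607, 0.1652]
orientation: [[-0.277, 0.961, 0.0], [0.961, 0.277, -0.0], [-0.0, 0.0, -1.0]]
contact_force: [-1.4, 0.4, 4.9]
grip_width: 0.0237
finger_force: 40.0
```

>>> {"name": "send_rows", "arguments": {
  "fingers": [15,15,15,15,15,15,15,15,15],
  "offset": [
    [0,0,-0.01],
    [0,0,-0.03],
    [0,0,-0.05],
    [0,0,-0.07],
    [0,0,-0.09],
    [0,0,-0.11],
    [0,0,-0.13],
    [0,0,-0.136],
    [0,0,-0.136]
  ],
  "yaw": [0,0,0,0,0,0,0,0,0]
}}

```text
time_s: 35.45
ee_pos: [0.4494, -0.2607, 0.3015]
orientation: [[-0.277, 0.961, 0.001], [0.961, 0.277, -0.001], [-0.001, 0.001, -1.0]]
contact_force: [0.2, -0.7, -4.8]
grip_width: 0.024
finger_force: 40.0
```

>>> {"name": "send_rows", "arguments": {
  "fingers": [15,15,15,15,15,15,15,15,15,15,15,15],
  "offset": [
    [-0.008,-0.004,0],
    [-0.016,-0.008,0],
    [-0.025,-0.013,0],
    [-0.034,-0.018,0],
    [-0.043,-0.023,0],
    [-0.052,-0.027,0],
    [-0.06,-0.032,0],
    [-0.067,-0.036,0],
    [-0.074,-0.039,0],
    [-0.0774,-0.0407,0],
    [-0.0774,-0.0407,0],
    [-0.0774,-0.0407,0]
  ],
  "yaw": [-0.08,-0.16,-0.24,-0.32,-0.4,-0.48,-0.56,-0.64,-0.72,-0.79,-0.79,-0.79]
}}

```text
time_s: 36.65
ee_pos: [0.4311, -0.3459, 0.2999]
orientation: [[-0.877, 0.481, -0.001], [0.481, 0.877, 0.001], [0.002, 0.0, -1.0]]
contact_force: [-0.1, -0.3, -5.5]
grip_width: 0.0236
finger_force: 40.0
```

Run:
```python
from h import *
plan(.511,-.3893,.301,61.5)
a=snap('side');b=snap('scene')
cv2.imwrite('pics/c10.png',np.hstack([cv2.resize(a['f'][200:400,300:480,::-1],(400,444),interpolation=2),cv2.resize(b['f'][180:330,60:210,::-1],(400,444),interpolation=2)]))
```

```text
off [-0.0909  0.0004 -0.0012] yaw -0.0046 | tcp [ 0.4311 -0.3459  0.2999] cur 61.2 j6 -100 w 0.0236 F [-0.0647 -0.3298 -5.5022] ff 39.98910427093506 t 36.65
```

View pics/c10.png

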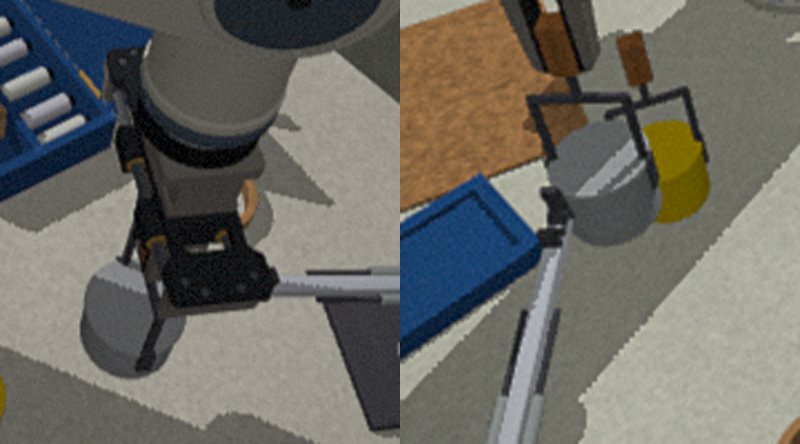

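>>> {"name": "send_rows", "arguments": {
  "fingers": [15,15,15,15,15,15,15,15,15,15],
  "offset": [
    [-0.01,0,-0.001],
    [-0.02,0,-0.001],
    [-0.03,0,-0.001],
    [-0.04,0,-0.001],
    [-0.05,0,-0.001],
    [-0.06,0,-0.001],
    [-0.066,0,-0.001],
    [-0.07,0,-0.001],
    [-0.07,0,-0.001],
    [-0.07,0,-0.001]
  ],
  "yaw": [-0.005,-0.005,-0.005,-0.005,-0.005,-0.005,-0.005,-0.005,-0.005,-0.005]
}}

```text
time_s: 37.75
ee_pos: [0.4928, -0.3797, 0.302]
orientation: [[-0.88, 0.475, -0.0], [0.475, 0.88, 0.0], [0.0, 0.0, -1.0]]
contact_force: [0.1, 1.0, -4.2]
grip_width: 0.0237
finger_force: 40.0
```

Run:
```python
from h import *
plan(.511,-.3893,.301,61.5)
```

```text
off [-0.0206  0.0002  0.001 ] yaw 0.0026 | tcp [ 0.4928 -0.3797  0.302 ] cur 61.6 j6 -99 w 0.0237 F [ 0.1299  0.983  -4.1972] ff 39.98934030532837 t 37.75
```

No contact. Move the bar over the lip, then lower gently.

>>> {"name": "send_rows", "arguments": {
  "fingers": [15,15,15,15,15,15],
  "offset": [
    [-0.006,0,0],
    [-0.012,0,0],
    [-0.017,0,0],
    [-0.0205,0,0],
    [-0.0205,0,0],
    [-0.0205,0,0]
  ],
  "yaw": [0,0,0,0,0,0]
}}

```text
time_s: 38.35
ee_pos: [0.5111, -0.3896, 0.3019]
orientation: [[-0.88, 0.475, -0.0], [0.475, 0.88, 0.0], [0.0, 0.0, -1.0]]
contact_force: [-0.5, 0.7, -5.8]
grip_width: 0.0239
finger_force: 40.0
```

>>> {"name": "send_rows", "arguments": {
  "fingers": [15,15,15,15,15,15,15],
  "offset": [
    [0,0,0.006],
    [0,0,0.012],
    [0,0,0.018],
    [0,0,0.024],
    [0,0,0.029],
    [0,0,0.033],
    [0,0,0.033]
  ],
  "yaw": [0,0,0,0,0,0,0]
}}

```text
time_s: 39.05
ee_pos: [0.5108, -0.3894, 0.2684]
orientation: [[-0.88, 0.475, -0.001], [0.475, 0.88, 0.001], [0.001, 0.0, -1.0]]
contact_force: [-0.3, -0.6, -4.9]
grip_width: 0.024
finger_force: 40.0
```

Run:
```python
from h import *
plan(.511,-.3893,.270,61.5)
```

```text
off [-0.0001  0.0002 -0.0016] yaw 0.0027 | tcp [ 0.5108 -0.3894  0.2684] cur 61.7 j6 -99 w 0.024 F [-0.2846 -0.5794 -4.894 ] ff 39.989184737205505 t 39.05
```

>>> {"name": "send_rows", "arguments": {
  "fingers": [15,15,15,15,15,15,15,15,15,15,15,15],
  "offset": [
    [0.001,0,0.004],
    [0.002,0,0.008],
    [0.003,0,0.012],
    [0.004,0,0.016],
    [0.0046,0,0.02],
    [0.0052,0,0.024],
    [0.0058,0,0.028],
    [0.0063,0,0.032],
    [0.0068,0,0.036],
    [0.0072,0,0.04],
    [0.0072,0,0.04],
    [0.0072,0,0.04]
  ],
  "yaw": [0,0,0,0,0,0,0,0,0,0,0,0]
}}

```text
time_s: 40.25
ee_pos: [0.5052, -0.3864, 0.2291]
orientation: [[-0.88, 0.475, 0.001], [0.475, 0.88, -0.001], [-0.001, -0.0, -1.0]]
contact_force: [4.5, -1.7, -1.5]
grip_width: 0.0238
finger_force: 40.0
```

>>> {"name": "send_rows", "arguments": {
  "fingers": [15,15,15,15],
  "offset": [
    [0,0,0],
    [0,0,0],
    [0,0,0],
    [0,0,0]
  ],
  "yaw": [0,0,0,0]
}}

```text
time_s: 40.65
ee_pos: [0.5052, -0.3864, 0.2293]
orientation: [[-0.88, 0.475, 0.001], [0.475, 0.88, -0.001], [-0.001, -0.0, -1.0]]
contact_force: [4.9, -1.7, -2.0]
grip_width: 0.0239
finger_force: 40.0
```

Run:
```python
from h import *
plan(.511,-.3893,.270,61.5)
a=snap('side');b=snap('scene')
cv2.imwrite('pics/c11.png',np.hstack([cv2.resize(a['f'][200:400,300:480,::-1],(400,444),interpolation=2),cv2.resize(b['f'][180:330,60:210,::-1],(400,444),interpolation=2)]))
```

```text
off [-0.0065  0.0002 -0.0407] yaw 0.0026 | tcp [ 0.5052 -0.3864  0.2293] cur 61.7 j6 -99 w 0.0239 F [ 4.9407 -1.6523 -2.0052] ff 39.98568892478943 t 40.65
```

>>> {"name": "send_rows", "arguments": {
  "fingers": [15,15,15,15,15,15,15,15,15],
  "offset": [
    [-0.002,0,0.003],
    [-0.004,0,0.005],
    [-0.004,0,0.007],
    [-0.004,0,0.009],
    [-0.004,0,0.01],
    [-0.004,0,0.01],
    [-0.004,0,0.01],
    [-0.004,0,0.01],
    [-0.004,0,0.01]
  ],
  "yaw": [0,0,0,0,0,0,0,0,0]
}}

```text
time_s: 41.65
ee_pos: [0.5055, -0.3866, 0.2176]
orientation: [[-0.88, 0.475, -0.006], [0.475, 0.88, 0.004], [0.007, 0.0, -1.0]]
contact_force: [-6.9, 2.1, -0.7]
grip_width: 0.024
finger_force: 40.0
```

Run:
```python
from h import *
plan(.511,-.3893,.270,61.5)
```

```text
off [-0.0057  0.0003 -0.0525] yaw 0.0026 | tcp [ 0.5055 -0.3866  0.2176] cur 61.6 j6 -99 w 0.024 F [-6.9292  2.0563 -0.7365] ff 39.99515354633331 t 41.65
```

>>> {"name": "send_rows", "arguments": {
  "fingers": [15,15,15,15,15,15,15,15,15,15],
  "offset": [
    [0.002,0,0.001],
    [0.0024,0,0.002],
    [0.0024,0,0.002],
    [0.0024,0,0.002],
    [0.0024,0,0.002],
    [0.0024,0,0.002],
    [0.0024,0,0.002],
    [0.0024,0,0.002],
    [0.0024,0,0.002],
    [0.0024,0,0.002]
  ],
  "yaw": [0,0,0,0,0,0,0,0,0,0]
}}

```text
time_s: 42.65
ee_pos: [0.5053, -0.3864, 0.2167]
orientation: [[-0.88, 0.475, -0.002], [0.475, 0.88, 0.001], [0.002, 0.0, -1.0]]
contact_force: [-5.5, 2.4, 0.6]
grip_width: 0.0238
finger_force: 40.0
```

Run:
```python
from h import *
plan(.511,-.3893,.270,61.5)
a=snap('side');b=snap('scene')
cv2.imwrite('pics/c12.png',np.hstack([cv2.resize(a['f'][200:400,300:480,::-1],(400,444),interpolation=2),cv2.resize(b['f'][180:330,60:210,::-1],(400,444),interpolation=2)]))
```

```text
off [-0.0063  0.0002 -0.0533] yaw 0.0027 | tcp [ 0.5053 -0.3864  0.2167] cur 61.7 j6 -99 w 0.0238 F [-5.4539  2.407   0.5841] ff 39.994568824768066 t 42.65
```

View pics/c12.png

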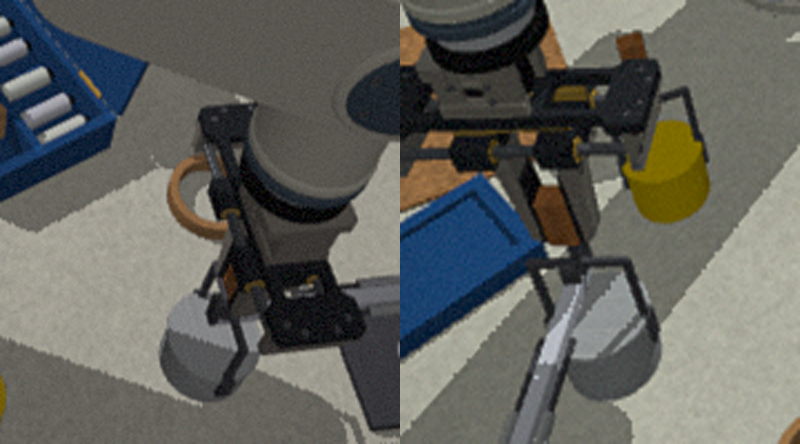

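>>> {"name": "send_rows", "arguments": {
  "fingers": [15,15,15,15,15,15,15,15],
  "offset": [
    [0.001,0,0],
    [0.0018,0,0],
    [0.0018,0,0],
    [0.0018,0,0],
    [0.0018,0,0],
    [0.0018,0,0],
    [0.0018,0,0],
    [0.0018,0,0]
  ],
  "yaw": [0,0,0,0,0,0,0,0],
  "newtons": 8
}}

```text
time_s: 43.55
ee_pos: [0.505, -0.3864, 0.2173]
orientation: [[-0.88, 0.475, 0.001], [0.475, 0.88, -0.001], [-0.001, -0.0, -1.0]]
contact_force: [1.8, -1.5, -1.2]
grip_width: 0.024
finger_force: 8.0
```

>>> {"name": "send_rows", "arguments": {
  "fingers": [15,15,15,15,15,15,15,15],
  "offset": [
    [0,0,0.001],
    [0,0,0.0015],
    [0,0,0.0015],
    [0,0,0.0015],
    [0,0,0.0015],
    [0,0,0.0015],
    [0,0,0.0015],
    [0,0,0.0015]
  ],
  "yaw": [0,0,0,0,0,0,0,0]
}}

```text
time_s: 44.35
ee_pos: [0.5045, -0.3861, 0.2156]
orientation: [[-0.88, 0.475, 0.0], [0.475, 0.88, -0.0], [-0.0, -0.0, -1.0]]
contact_force: [3.0, -1.4, -1.0]
grip_width: 0.0237
finger_force: 8.0
```

>>> {"name": "send_rows", "arguments": {
  "fingers": [15,15,15,15,15,15,15,15,15,15],
  "offset": [
    [-0.0005,0,0.001],
    [-0.0005,0,0.002],
    [-0.0005,0,0.003],
    [-0.0005,0,0.004],
    [-0.0005,0,0.004],
    [-0.0005,0,0.004],
    [-0.0005,0,0.004],
    [-0.0005,0,0.004],
    [-0.0005,0,0.004],
    [-0.0005,0,0.004]
  ],
  "yaw": [0,0,0,0,0,0,0,0,0,0]
}}

```text
time_s: 45.35
ee_pos: [0.5048, -0.3861, 0.2115]
orientation: [[-0.88, 0.475, -0.001], [0.475, 0.88, 0.0], [0.001, 0.0, -1.0]]
contact_force: [-1.9, -0.1, -0.6]
grip_width: 0.0237
finger_force: 8.0
```

Run:
```python
from h import *
from workcell import eyes
F=[]
for i in range(6): eyes.snapshot('wrist'); F.append(obs()['contact_force'])
print(np.mean(F,0)); plan(.511,-.3893,.270,61.5)
```

```text
[-2.0538  0.1058 -0.1851]
off [-0.0069  0.0002 -0.0585] yaw 0.0027 | tcp [ 0.5048 -0.3862  0.2115] cur 61.7 j6 -99 w 0.0239 F [-2.4028  0.256  -0.0274] ff 8.00014391541481 t 45.65
```

>>> {"name": "send_rows", "arguments": {
  "fingers": [30,35,45,55,60,60,60,60],
  "offset": [
    [0,0,0],
    [0,0,0],
    [0,0,0],
    [0,0,0],
    [0,0,0],
    [0,0,0],
    [0,0,0],
    [0,0,0]
  ],
  "yaw": [0,0,0,0,0,0,0,0]
}}

```text
time_s: 46.45
ee_pos: [0.505, -0.3863, 0.2116]
orientation: [[-0.88, 0.475, 0.0], [0.475, 0.88, -0.0], [-0.0, -0.0, -1.0]]
contact_force: [-0.3, 1.0, -0.5]
grip_width: 0.0548
finger_force: 0.0
```

>>> {"name": "send_rows", "arguments": {
  "fingers": [60,60,60,60,60,60,60,60,60,60],
  "offset": [
    [0,0,-0.02],
    [0,0,-0.05],
    [0,0,-0.08],
    [0,0,-0.11],
    [0,0,-0.14],
    [0,0,-0.17],
    [0.03,0,-0.2],
    [0.07,0,-0.2],
    [0.1,0,-0.2],
    [0.1,0,-0.2]
  ],
  "yaw": [0,0,0,0,0,0,0,0,0,0]
}}

```text
time_s: 47.45
ee_pos: [0.4146, -0.3375, 0.4127]
orientation: [[-0.88, 0.475, 0.0], [0.475, 0.88, -0.001], [-0.001, -0.0, -1.0]]
contact_force: [-0.1, -0.1, 1.0]
grip_width: 0.055
finger_force: 0.0
```

Run:
```python
from h import *
plan(.511,-.3893,.270,61.5)
a=snap('side');f=a['f'].copy()
b=snap('scene'); a2=snap('side'); print('diff',(abs(f.astype(int)-a2['f'])>60).sum())
cv2.imwrite('pics/c13.png',np.hstack([cv2.resize(a['f'][150:420,220:480,::-1],(420,436),interpolation=2),cv2.resize(b['f'][150:400,40:265,::-1],(380,436),interpolation=2)]))
```

```text
off [-0.1094  0.0003  0.1427] yaw 0.0020 | tcp [ 0.4146 -0.3375  0.4127] cur 61.6 j6 -101 w 0.055 F [-0.0851 -0.0938  1.0204] ff 0.0 t 47.45
diff 1834
```

View pics/c13.png

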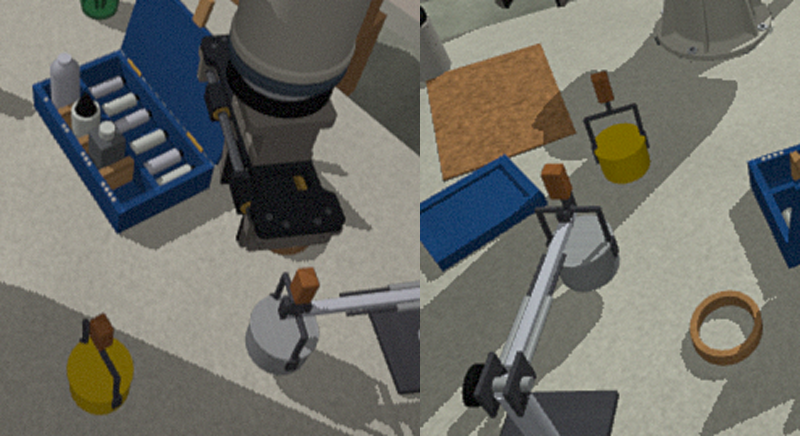

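>>> {"name": "send_rows", "arguments": {
  "fingers": [60,60,60,60,60,60,60,60,60,60,60,60],
  "offset": [
    [0,0,0],
    [0,0,0],
    [0,0,0],
    [0,0,0],
    [0,0,0],
    [0,0,0],
    [0,0,0],
    [0,0,0],
    [0,0,0],
    [0,0,0],
    [0,0,0],
    [0,0,0]
  ],
  "yaw": [0,0,0,0,0,0,0,0,0,0,0,0]
}}

```text
time_s: 48.8
ee_pos: [0.417, -0.3388, 0.4116]
orientation: [[-0.88, 0.475, 0.0], [0.475, 0.88, -0.0], [-0.0, -0.0, -1.0]]
contact_force: [-0.7, -0.3, -0.8]
grip_width: 0.0551
finger_force: 0.0
```

```bash
python3 -c "
from h import *
old=C['scene']['f'].astype(int); n=snap('scene')['f']; print((abs(old-n)[240:400,40:265]>60).sum())
from workcell import ctrl; print(ctrl.close_job())"
```

```text
2
the job is handed in; nothing more can be done
None
```

I handed the job in at about 49 s, no verdict came back: the lid was raised to about 105°, the can, nozzle bottle and square bottle stand in pockets 1 to 3, pocket 4 is empty because no jar was there, and the washer hangs still on the settled hook, released.

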